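# Get the tape roll from behind the cartons

### The arm

A 6-joint arm with a two-finger parallel gripper is mounted at the origin on a cart in front of the work surface, level with it; the furniture and walls round the work are solid. World frame = base frame: x ahead of the robot, y to its left, z up, the work surface at z = 0. Lengths are in mm, angles in rad, forces in N, time in s.
With the tool pointing down it reaches from about 350 to 975 mm from the base axis. Payload 7.1 kg.
Tool frame: the origin (TCP) lies at the very end of the fingers, on their centre line; the grasp point (between the pads) lies 19 mm behind it; x points along the fingers, y is the direction in which the jaws open and shut, and the axes are right-handed (so a half turn about x gives the same grasp; the last joint's range is limited). The gripper opens to 88 mm and grips with 3 to 60 N. Pads are 20 mm wide; open, the fingers measure 115 mm over their backs; the gripper's body (75 mm by 178 mm) begins 61 mm behind the grasp point.
Start: joints at [1.148, 0.423, 1.63, -0, 1.089, -0.019], TCP at [245.54, 574.73, 222.675] pointing down, gripper open.
Joint ranges: [-3, 3], [-0.9, 2.11], [0.09, 2.58], [-1.31, 4.45], [0.11, 2.69], [-2.54, 2.54]. Speed limits (rad/s): [2.39, 2.39, 3.01, 3.14, 3.14, 3.14].

### API

Orientations are given as a rotation vector (axis times angle).
In Python, from workcell import ctrl gives the robot as it stands. The module is installed in compiled form; this text tells all that it offers.
- The arm moves only by the tool carry_out, never from a script. Its argument "commands" is a list of rows, each a list of 6 numbers: the shift along the tool's x, y, z in m, then the turn, a rotation vector about the tool's x, y, z in degrees. In form: [[tx, ty, tz, rx, ry, rz], ...]. A call has 1 to 8 rows; each row shifts and turns the pose as measured when the row begins, along the tool's axes as they then stand; what a row does not reach is not made up. A row lasts 1/8 s, in which the tool goes at most 62.5 mm and 10.7 degrees, less where a joint would pass 70% of its speed; a pose out of reach is approached as far as the arm can. A call with a gripper value outside its range is refused whole. "grip" is the closure, from 0 (fully open) to 1 (shut), set as the call begins (left out, the last holds). The fingers move at their own pace and stop on an object; the grip force is fixed at half the most. Time passes only in rows, so rows that do not move let the fingers close. It gives the time, the measured TCP pose, the force and the opening at its end, in the units of the state.
- ctrl.get_obs(): the state, without advancing time (a new reading comes with each control period).
- ctrl.get_image(name): name is "scene" or "top" or "wrist"; returns a dict with "pixels" (400x640x3 uint8, blue, green, red), "intrinsics" (3x3 intrinsics, pixels), "rvec" (rotation vector, rad) and "tvec" (3), from world to camera coordinates, as OpenCV has them. Camera axes: x right, y down, z forward; pixel columns grow to the right and rows downward; lengths in mm; the calibration is good to about 2 mm. A picture is of the moment at which its call begins. There is no depth.
- ctrl.close_job(): hands the job in, once; it reports no verdict.
The state is a dict: "t": time; "qpos": joint angles; "qvel": joint speeds; "joint_torque": joint torques, N m; "ee_pos": TCP position; "orientation": TCP orientation; "ft_force": force on the tool from outside, world axes, zero at the start; "moment": the same for the moment, N m; "width": finger opening in mm.
Only numpy, scipy, OpenCV 4.12 (cv2) and the standard library are available. Lean on these libraries where they do the work, as an engineer would, in place of code of your own. Each camera call takes 0.05 s, during which the arm holds its last target. There are 200 camera calls.

### The job

Stand the three cartons (white, brown, yellow) out of the blue storage lane onto the green mat; once all three stand there, fetch the roll of black tape from the back of the lane and lay it flat in the middle of the round orange pick-up pad, ready for the assembler. Only then put the cartons back in the lane, each upright and square in the very place where it stood at the start. Leave the mains plug and the multimeter alone.

Things in the scene. Friction and masses are not known exactly. Their poses are not given: they have to be found in the camera images.
- carton_white: white cardboard carton, 60 x 70 x 45 mm (its own x, y, z); origin at the centre of its underside, z up. In the lane its x axis runs across the lane, so the 60 mm width is gripped across the lane above the side walls. Loose, about 0.12 kg. At the start it stands in any one of the three bays of the lane.
- carton_brown: light brown cardboard carton, 50 x 68 x 34 mm (its own x, y, z); origin at the centre of its underside, z up. In the lane its x axis runs across the lane (50 mm width across). Loose, about 0.09 kg. In any one of the three bays.
- carton_yellow: yellow cardboard carton, 45 x 60 x 50 mm (its own x, y, z); origin at the centre of its underside, z up. In the lane its x axis runs across the lane (45 mm width across). Loose, about 0.06 kg. In any one of the three bays.
- tape_roll: roll of black insulating tape with a light core, lying flat: about 57 mm diameter, 19 mm high; origin on its axis at the underside, z up. Loose, 0.05 kg. Starts behind the cartons at the closed end of the lane, 114 mm along +x from the lane's origin. The walls leave 8 mm beside it: grip it along the lane (35 mm free to the back stop; under 20 mm to the carton in front).
- lane: fixed blue-walled metal channel with yellow bay lines. Origin on the bench; x along it to its closed back end. Floor 3 mm above the bench, x = -160 to +184 mm; side walls 3 mm thick, inner faces at y = +-37 mm, tops 18 mm above the bench; back stop, equally high, at x = +181 mm. Bay centres x = -115, -37, +41 mm, y = 0 (cartons start within 3 mm of them).
- mat: fixed thin green mat, 260 x 130 x 3 mm (its own x, y, z), the side area for the cartons; origin at the centre of its underside, top 3 mm above the bench. It lies to the left or to the right of the lane.
- pad: fixed round pick-up pad: grey foot 84 mm in diameter with a flat top 8 mm above the bench, and an orange disc 66 mm in diameter let into the top. Origin at the centre of its underside. It lies on the other side of the lane from the mat.
- plug: bystander: loose black mains plug with brass pins, 95 x 38 x 26 mm, lying on the bench; origin at the centre of its underside. Not to be disturbed.
- meter: bystander: green and black multimeter lying on its back, 150 x 70 x 38 mm, loose; origin at the centre of its underside. Not to be disturbed.
Things that resemble listed ones, but are neither listed nor needed, are in the scene too. What is shaped like the carton_brown but pink or turquoise is not meant.

How it is judged (in metres and radians):
On the way, in this order (a step that is already met when the one before it is completed fails the run):
1. all three cartons stand upright and released on the green mat (x of carton_white in the frame of mat between -0.13 and 0.13 m and y of carton_white in the frame of mat between -0.065 and 0.065 m and z of each of carton_white, carton_brown, carton_yellow in the frame of mat below 0.01 m and angle between each of carton_white, carton_brown, carton_yellow's own z axis and vertical below 0.12 rad and linear speed of each of carton_white, carton_brown, carton_yellow below 0.03 m/s and contact force between each of carton_white, carton_brown, carton_yellow and the fingers below 0.05 N and x of carton_brown in the frame of mat between -0.13 and 0.13 m and y of carton_brown in the frame of mat between -0.065 and 0.065 m and x of carton_yellow in the frame of mat between -0.13 and 0.13 m and y of carton_yellow in the frame of mat between -0.065 and 0.065 m), for 0.2 s.
2. the tape roll lies flat on the orange pad, released, while all three cartons still stand on the mat (all of step 1 and horizontal distance between tape_roll and pad below 0.015 m and z of tape_roll in the frame of pad below 0.012 m and angle between tape_roll's own z axis and vertical below 0.12 rad and linear speed of tape_roll below 0.03 m/s and contact force between tape_roll and the fingers below 0.05 N), for 0.2 s.
At the end, for the whole second after the job is handed in: The tape roll lies flat on the orange pad (its axis within 15 mm of the pad's centre, its underside no more than 12 mm above the bench), each carton stands upright within 15 mm of where it started and within 0.2 rad of square to the lane, and all four are released and at rest (horizontal distance between tape_roll and pad below 0.015 m and z of tape_roll in the frame of pad below 0.012 m and angle between each of tape_roll, carton_white, carton_brown, carton_yellow's own z axis and vertical below 0.12 rad and linear speed of each of tape_roll, carton_white, carton_brown, carton_yellow below 0.03 m/s and contact force between each of tape_roll, carton_white, carton_brown, carton_yellow and the fingers below 0.05 N and distance of each of carton_white, carton_brown, carton_yellow from where it was at the start of the episode below 0.015 m and angle between the y axis of each of carton_white, carton_brown, carton_yellow and the x axis of lane, either way round below 0.2 rad); the robot touches nothing.
It fails at once if the mains plug or the multimeter is moved by more than 30 mm or tipped (distance of any of plug, meter from where it was at the start of the episode above 0.03 m or angle between any of plug, meter's own z axis and vertical above 0.5 rad).
It also fails if it takes over 141 s, if anything falls off the work surface, if the arm or the gripper's body presses on something with over 40 N, if the wrist force passes 120 N, or if a joint passes its speed limit or range.

## Working session

There is one attempt and no reset: what is moved stays moved. The work goes in short steps, Python scripts to look and compute and a tool call to move; the robot and the scene stay as the last step left them, time stands still between calls to the robot, and variables do not carry over. Pictures are saved under pics/ and viewed, about 12 in all and at most 16, crops included, and the job is handed in when it is done.

Besides the shell and the picture viewer there is one more tool, called after "Request:" in YAML: its name, and indented under it one key for each argument. carry_out: Moves the arm, as the interface text tells. Its arguments: {"type":"object","properties":{"commands":{"type":"array"},"grip":{"type":"number"}},"required":["commands"]}

```bash
mkdir -p pics; cat > h.py <<'E'
import numpy as np, cv2
from workcell import ctrl
from scipy.spatial.transform import Rotation as R
def cam(n):
    d=ctrl.get_image(n); d={k:np.array(v) for k,v in d.items()}; return d
def ray(d,u,v,z):
    Rm=cv2.Rodrigues(d['rvec'].astype(float))[0]; t=d['tvec'].reshape(3)
    c=-Rm.T@t; r=Rm.T@np.linalg.solve(d['intrinsics'],[u,v,1.]); s=(z-c[2])/r[2]; return c+s*r
def proj(d,P):
    return cv2.projectPoints(np.array(P,float).reshape(-1,1,3),d['rvec'].astype(float),d['tvec'].astype(float),d['intrinsics'],None)[0].reshape(-1,2)
E
python3 - <<'E'
from h import *
import pickle
for n in ["top","scene"]:
    d=cam(n); pickle.dump(d,open(n+'0.pkl','wb')); cv2.imwrite(f'pics/{n}0.png',d['pixels'])
    Rm=cv2.Rodrigues(d['rvec'].astype(float))[0]; print(n,-Rm.T@d['tvec'].reshape(3))
o=ctrl.get_obs(); print(o); print(R.from_rotvec(o['orientation']).as_matrix())
E
```

```text
top [ 409.60407138   42.69197981 1280.15296632]
scene [ -53.01602342 -347.71695816  994.37370808]
{'t': 0.1, 'qpos': array([ 1.14798162e+00,  4.23741361e-01,  1.63058913e+00, -6.99222604e-06,
        1.08859230e+00, -1.90199471e-02]), 'qvel': array([ 9.59482124e-04, -2.83432991e-03, -7.04456864e-04,  2.23678615e-04,
       -4.48651761e-05,  8.30675907e-04]), 'joint_torque': array([-1.25850795e-03, -5.45612741e+01, -2.74324411e+01,  6.44805143e-02,
        1.87854673e-02, -4.81135737e-05]), 'ee_pos': array([245.35876915, 574.29530192, 222.00342879]), 'orientation': array([ 0.31573325,  1.54777509, -0.31778546]), 'ft_force': array([ 0.5716001 ,  0.17786979, -1.65951014]), 'moment': array([-0.01633957, -0.03832648, -0.00509542]), 'width': 88.10027764485018}
[[-5.40145205e-04  3.92907394e-01  9.19577886e-01]
 [-1.21554597e-03  9.19577083e-01 -3.92907764e-01]
 [-9.99999115e-01 -1.33001644e-03 -1.91081543e-05]]
```

View pics/top0.png

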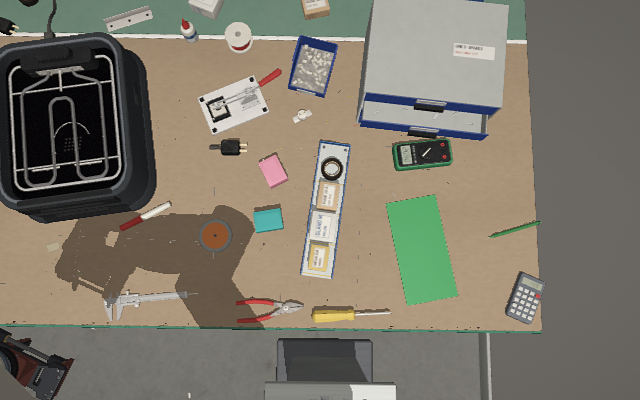

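View pics/scene0.png

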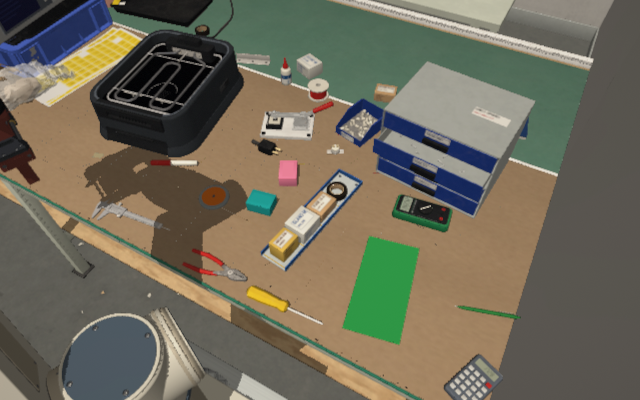

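The top view shows the lane from (318,277) to (335,142), with yellow, white, brown and then the tape from front to back. The mat is at (422,250), the pad at (215,236), the plug at (232,147) and the meter at (422,154).

```bash
cat > m.py <<'E'
from h import *
import pickle
for n in ["top","scene"]:
    d=pickle.load(open(n+'0.pkl','rb')); im=d['pixels']; hsv=cv2.cvtColor(im,cv2.COLOR_BGR2HSV)
    def big(lo,hi,roi,k=1):
        m=cv2.inRange(hsv,lo,hi); z=np.zeros_like(m); x0,y0,x1,y1=roi; z[y0:y1,x0:x1]=m[y0:y1,x0:x1]
        return z,max(cv2.findContours(z,0,2)[0],key=cv2.contourArea)
    rois={'top':dict(mat=(375,185,470,312),pad=(190,215,240,258),lane=(295,135,356,283)),
      'scene':dict(mat=(335,230,430,350),pad=(190,180,235,215),lane=(255,165,370,272))}[n]
    _,c=big((50,120,60),(75,255,255),rois['mat']); 
    q=cv2.approxPolyDP(c,6,True).reshape(-1,2); print(n,'mat',[ray(d,*p,3)[:2].round(1).tolist() for p in q])
    rr=cv2.minAreaRect(np.array([ray(d,*p[0],3)[:2] for p in c],np.float32)); print(rr)
    _,c=big((3,120,50),(15,255,255),rois['pad']); M=cv2.moments(c); print('pad',ray(d,M['m10']/M['m00'],M['m01']/M['m00'],8).round(1), cv2.contourArea(c), cv2.minEnclosingCircle(np.array([ray(d,*p[0],8)[:2] for p in c],np.float32)))
    z,_=big((100,90,40),(125,255,255),rois['lane']); 
    pts=np.argwhere(z)[:,::-1]; hull=cv2.convexHull(pts.astype(np.int32))
    P=np.array([ray(d,*p[0],18)[:2] for p in hull],np.float32); print('lane',cv2.minAreaRect(P), len(pts))
im=pickle.load(open('top0.pkl','rb'))['pixels'][135:285,285:365]; a=cv2.resize(im,None,fx=5,fy=5,interpolation=2)
im=pickle.load(open('scene0.pkl','rb'))['pixels'][165:275,255:370]; b=cv2.resize(im,None,fx=3.4,fy=3.4,interpolation=2)
W=np.zeros((600,800,3),np.uint8); a=cv2.resize(a,(320,600)); W[:,:320]=a; W[:b.shape[0],330:330+b.shape[1]]=b; cv2.imwrite('pics/crop0.png',W)
E
python3 m.py
```

```text
top mat [[590.0, -138.7], [508.8, -155.8], [562.2, -163.9], [542.1, -181.4], [565.2, -197.0], [558.3, -252.7], [547.9, -234.7], [510.4, -274.4], [416.0, -299.6], [615.0, -261.6]]
((503.69769287109375, -219.76605224609375), (203.52210998535156, 126.60072326660156), 11.394054412841797)
pad [504.6 292.6   8. ] 495.5 ((504.7723388671875, 292.67437744140625), 32.82134246826172)
lane ((577.87255859375, 14.99932861328125), (79.68804931640625, 339.5189208984375), 82.51152801513672) 302
scene mat [[588.2, -140.0], [339.9, -190.2], [365.9, -314.4], [613.9, -263.3]]
((477.7526550292969, -226.36151123046875), (258.14794921875, 128.6963348388672), 11.327535629272461)
pad [505.3 292.2   8. ] 320.5 ((505.564697265625, 292.6094055175781), 33.08803176879883)
lane ((573.9926147460938, 12.307811737060547), (82.93211364746094, 345.0204162597656), 82.62439727783203) 422
```

View pics/crop0.png

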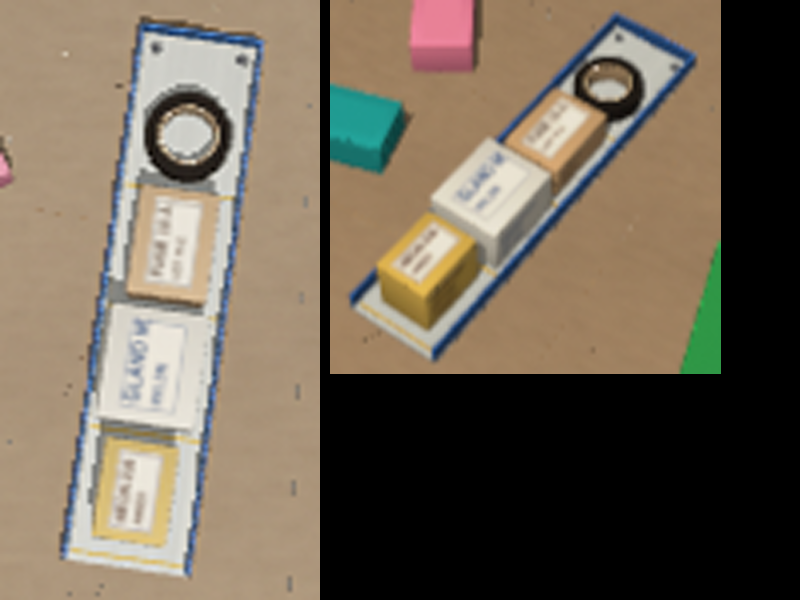

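The crops confirm the order: yellow in the front bay, white in the middle, brown in the back bay, then the tape. I'll work out the lane pose and carton centres from the corners.

```bash
cat > m2.py <<'E'
from h import *
import pickle
d=pickle.load(open('top0.pkl','rb')); e=pickle.load(open('scene0.pkl','rb'))
def T(l,z): return np.array([ray(d,285+(u+.5)/4-.5,135+(v+.5)/4-.5,z)[:2] for u,v in l])
def S(l,z): return np.array([ray(e,255+(u-330)/3.4,165+v/3.4,z)[:2] for u,v in l])
L=T([(142,22),(262,40),(190,575),(62,557)],18); print('lane top',L.round(1).tolist())
L2=S([(616,16),(695,58),(435,358),(352,300)],18); print('lane scene',L2.round(1).tolist())
a=[]
for X in(L,L2):
    bk=(X[0]+X[1])/2; fr=(X[2]+X[3])/2; ax=bk-fr; print(np.linalg.norm(ax),np.degrees(np.arctan2(ax[1],ax[0]))); ax/=np.linalg.norm(ax); o=(bk+fr)/2-12*ax; print('origin',o.round(1)); a.append((o,ax))
o,ax=np.mean([q[0] for q in a],0),np.mean([q[1] for q in a],0); ax/=np.linalg.norm(ax); ay=np.array([-ax[1],ax[0]])
print('mean',o,np.degrees(np.arctan2(ax[1],ax[0])))
for n,l,z in [('brown',[(143,187),(218,192),(203,303),(127,293)],37),('white',[(110,303),(213,312),(190,430),(98,418)],48),('yellow',[(105,435),(180,445),(165,545),(92,535)],53),('tape',[(188,133)],22)]:
    p=T(l,z).mean(0); print(n,p.round(1),'lane',(p-o)@ax,(p-o)@ay)
for b in(-115,-37,41,114): print(b,(o+b*ax).round(1))
for z in(0,50,100,200): print('cab',ray(d,359,124,z).round(0),'scene',ray(e,374,170,z).round(0))
print('plug',ray(d,232,147,13).round(0),'meter',ray(d,422,154,20).round(0))
E
python3 m2.py
cat > go.py <<'E'
# usage: go.py x y z yaw_of_jaw(deg)  -> tool-axis shift (m) and turn (deg)
from h import *; import sys
o=ctrl.get_obs(); Rm=R.from_rotvec(o['orientation']); t=np.array(list(map(float,sys.argv[1:4]))); 
print('t',round(o['t'],2),'pos',o['ee_pos'].round(1),'w',round(float(o['width']),1),'F',o['ft_force'].round(1),'yaw',np.degrees(np.arctan2(Rm.as_matrix()[1,1],Rm.as_matrix()[0,1])).round(1))
y=np.radians(float(sys.argv[4])); Y=np.array([np.cos(y),np.sin(y),0]); X=np.array([0,0,-1.]); G=R.from_matrix(np.c_[X,Y,np.cross(X,Y)])
print('shift m',(Rm.inv().apply(t-o['ee_pos'])/1000).round(4),'turn',np.degrees((Rm.inv()*G).as_rotvec()).round(1))
E
python3 go.py 460 30 200 82.5
```

```text
lane top [[751.0, 31.1], [740.2, -45.9], [401.4, -2.6], [411.3, 76.3]]
lane scene [[746.8, 27.4], [736.2, -50.3], [395.9, -7.7], [408.2, 70.2]]
342.09915009753576 -7.424933964422816
origin [564.1  16.3]
342.1323888394253 -7.168005848733546
origin [559.9  11.4]
mean [561.97164794  13.85015019] -7.296469906578179
brown [604.5  10.5] lane 42.64156144522866 2.0697236830860146
white [527.4  22.2] lane -35.37231690675269 3.9230557998397857
yellow [451.8  31.9] lane -111.58289370905251 3.8664711185219924
tape [677.9   1.1] lane 116.60111928205212 2.1154767146655873
-115 [447.9  28.5]
-37 [525.3  18.5]
41 [602.6   8.6]
114 [ 6.75e+02 -6.00e-01]
cab [801. -70.   0.] scene [808. -55.   0.]
cab [785. -66.  50.] scene [765. -70.  50.]
cab [770. -61. 100.] scene [722. -84. 100.]
cab [740. -53. 200.] scene [ 635. -114.  200.]
plug [731. 257.  13.] meter [ 718. -229.   20.]
t 0.1 pos [245.4 574.3 222. ] w 88.1 F [ 0.6  0.2 -1.7] yaw 66.9
shift m [ 0.0225 -0.4162  0.4112] turn [-15.6  -0.    0.1]
```

Request:
carry_out:
  commands:
    - [0,-0.042,0.041,0,0,0]
    - [0,-0.042,0.041,0,0,0]
    - [0,-0.042,0.041,0,0,0]
    - [0,-0.042,0.041,0,0,0]
    - [0,-0.042,0.041,0,0,0]
    - [0,-0.042,0.041,0,0,0]
    - [0,-0.042,0.041,0,0,0]
    - [0,-0.042,0.041,0,0,0]

```text
t: 1.1
ee_pos: [418.3, 126.9, 220.6]
orientation: [0.309, 1.548, -0.312]
ft_force: [0.5, 0.0, -1.2]
width: 87.9
```

```bash
python3 go.py 450 30 220 82.6; python3 - <<'E'
from h import *
import pickle
d=pickle.load(open('top0.pkl','rb')); e=pickle.load(open('scene0.pkl','rb'))
A=d['pixels'][90:150,345:425]; B=e['pixels'][110:190,365:435]
W=np.zeros((600,800,3),np.uint8); a=cv2.resize(A,None,fx=5,fy=5,interpolation=2); b=cv2.resize(B,None,fx=5,fy=5,interpolation=2); W[:300,:400]=a; W[:400,420:770]=b; cv2.imwrite('pics/cab.png',W)
E
```

```text
t 1.1 pos [418.3 126.9 220.6] w 87.9 F [ 0.5  0.  -1.2] yaw 67.3
shift m [ 0.0008 -0.0772  0.0666] turn [-15.3   0.    0.1]
```

View pics/cab.png

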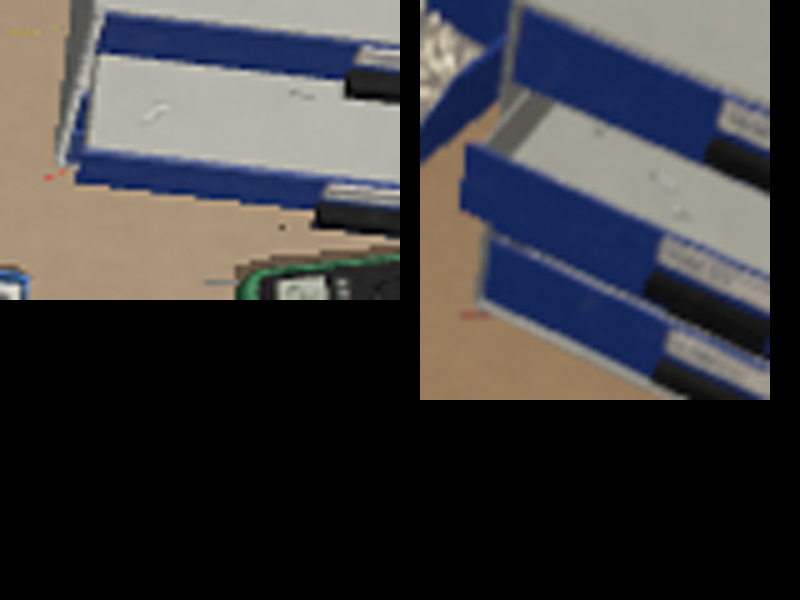

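The crop shows the open drawer's front-left corner at about (360,127) in top and (373,152) in scene. I'll triangulate it for clearance at the tape and move on to the yellow carton in the meantime.

Request:
carry_out:
  commands:
    - [0,-0.04,0.034,0,0,0]
    - [0,-0.037,0.032,0,0,0]
    - [0,0,0,-8,0,0]
    - [0,0,0,-7,0,0]
    - [0,0,0,0,0,0]

```text
t: 1.72
ee_pos: [450.5, 22.3, 220.2]
orientation: [0.105, 1.569, -0.108]
ft_force: [-0.2, 0.2, -0.9]
width: 87.5
```

```bash
python3 - <<'E'
from h import *
import pickle
d=pickle.load(open('top0.pkl','rb')); e=pickle.load(open('scene0.pkl','rb'))
def pm(q): return q['intrinsics']@np.c_[cv2.Rodrigues(q['rvec'].astype(float))[0],q['tvec'].reshape(3)]
for a,b in [((360.4,126.6),(373.4,151.6)),((361,120),(375,139))]:
    X=cv2.triangulatePoints(pm(d),pm(e),np.array(a,float).reshape(2,1),np.array(b,float).reshape(2,1)); print((X[:3]/X[3]).ravel())
w=cam('wrist'); pickle.dump(w,open('w1.pkl','wb')); cv2.imwrite('pics/w1.png',w['pixels'])
E
python3 go.py 450 30 220 82.6
```

```text
[756.46191024 -63.11334475 126.01054177]
[759.97202109 -61.22711344 167.33549353]
t 1.77 pos [450.4  22.4 220.2] w 88.2 F [ 0.  -0.2 -0.3] yaw 82.2
shift m [ 0.0002  0.0074 -0.0015] turn [-0.4 -0.   0.1]
```

View pics/w1.png

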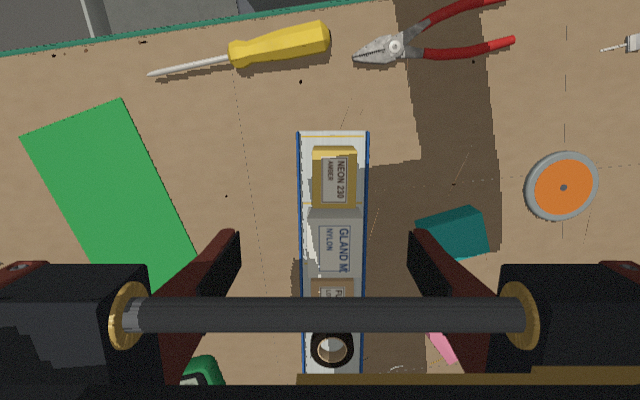

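The wrist view shows yellow's top at about (335,178), white below it at (335,240), the lane walls at columns about 300 and 366, and its mouth at row 131.

```bash
python3 - <<'E'
from h import *
import pickle
w=pickle.load(open('w1.pkl','rb')); im=w['pixels']; hsv=cv2.cvtColor(im,cv2.COLOR_BGR2HSV)
Rm=cv2.Rodrigues(w['rvec'].astype(float))[0]; print('cam',(-Rm.T@w['tvec'].reshape(3)).round(0))
b=cv2.inRange(hsv,(100,90,40),(125,255,255)); 
for r in range(140,291,25):
    c=np.where(b[r,285:385])[0]+285
    if len(c): l,rr=c.min(),c.max(); A,B=ray(w,l-.5,r,18),ray(w,rr+.5,r,18); print(r,l,rr,A[:2].round(1),B[:2].round(1),((A+B)/2)[:2].round(1),np.linalg.norm(A-B).round(1))
for u,v in [(297,131),(369,131)]: print('mouth',ray(w,u,v,18).round(1))
crop=cv2.resize(im[120:300,285:385],None,fx=4,fy=4,interpolation=2)[:600]
pic=np.zeros((600,800,3),np.uint8); pic[:600,:400]=crop; cr2=cv2.resize(im[255:385,285:385],None,fx=4,fy=4,interpolation=2); pic[:520,400:]=cr2; cv2.imwrite('pics/w1c.png',pic)
E
```

```text
cam [380.  33. 385.]
140 296 369 [408.   -2.6] [418.8  77.3] [413.4  37.3] 80.7
165 297 368 [435.3  -5.8] [446.   73.5] [440.6  33.8] 80.0
190 298 367 [463.7  -9.2] [474.3  69.5] [469.   30.2] 79.4
215 298 366 [493.1 -13.8] [503.8  65.3] [498.4  25.8] 79.8
240 299 365 [523.9 -17.4] [534.5  61. ] [529.2  21.8] 79.1
265 300 365 [556.  -21.2] [566.6  57.7] [561.3  18.3] 79.6
290 300 364 [589.3 -26.3] [600.   53.1] [594.7  13.4] 80.1
mouth [398.6   0.5  18. ]
mouth [409.1  77.7  18. ]
```

View pics/w1c.png

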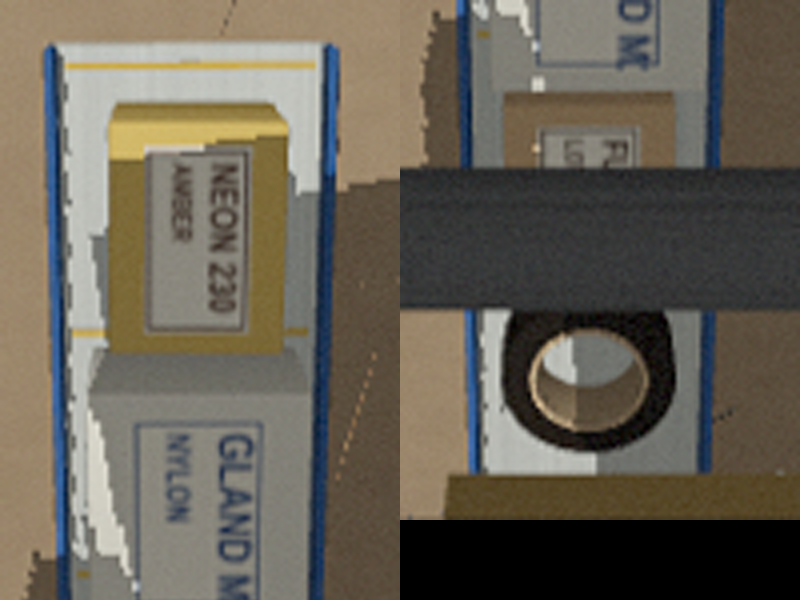

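Lane from the wrist view: origin about (562.5, 17.5) and yaw −7.5°. The wall spacing measures 80 mm, as specified. I'll pick yellow at (450.5, 32).

Request:
carry_out:
  commands:
    - [0.04,0.009,-0.001,0,0,0]
    - [0.04,0,0,0,0,0]
    - [0.04,0,0,0,0,0]
    - [0.03,0,0,0,0,0]
    - [0,0,0,0,0,0]
    - [0,0,0,0,0,0]

```text
t: 2.52
ee_pos: [452.6, 33.3, 68.0]
orientation: [0.115, 1.564, -0.117]
ft_force: [-0.6, -0.0, 0.7]
width: 88.1
```

```bash
python3 go.py 450.5 32 24 82.5
```

```text
t 2.52 pos [452.6  33.3  68. ] w 88.1 F [-0.6 -0.   0.7] yaw 81.6
shift m [ 0.044  -0.0016 -0.002 ] turn [-0.9  0.2  0.1]
```

Request:
carry_out:
  commands:
    - [0.025,-0.0015,-0.002,-1,0,0]
    - [0.015,0,0,0,0,0]
    - [0,0,0,0,0,0]
    - [0,0,0,0,0,0]

```text
t: 3.02
ee_pos: [454.6, 32.6, 31.4]
orientation: [0.103, 1.556, -0.103]
ft_force: [-0.8, 0.1, -1.0]
width: 87.6
```

```bash
python3 go.py 450.5 32 24 82.5
```

```text
t 3.02 pos [454.6  32.6  31.4] w 87.6 F [-0.8  0.1 -1. ] yaw 82.5
shift m [ 0.0074 -0.0011 -0.004 ] turn [-0.   0.7 -0. ]
```

Request:
carry_out:
  commands:
    - [0.0075,-0.001,-0.004,0,0.7,0]
    - [0,0,0,0,0,0]
    - [0,0,0,0,0,0]

```text
t: 3.4
ee_pos: [451.2, 32.1, 24.5]
orientation: [0.104, 1.567, -0.103]
ft_force: [-0.6, 0.0, 0.1]
width: 87.5
```

Request:
carry_out:
  commands:
    - [0,0,0,0,0,0]
    - [0,0,0,0,0,0]
    - [0,0,0,0,0,0]
    - [0,0,0,0,0,0]
    - [0,0,0,0,0,0]
    - [0,0,0,0,0,0]
  grip: 1

```text
t: 4.15
ee_pos: [451.3, 32.1, 24.7]
orientation: [0.104, 1.567, -0.103]
ft_force: [0.0, 0.1, -0.0]
width: 45.0
```

```bash
python3 go.py 450.5 32 124 82.5
```

```text
t 4.15 pos [451.3  32.1  24.7] w 45.0 F [ 0.   0.1 -0. ] yaw 82.4
shift m [-0.0993 -0.0001 -0.0007] turn [-0.1  0.1 -0. ]
```

Request:
carry_out:
  commands:
    - [-0.02,0,0,0,0,0]
    - [-0.03,0,0,0,0,0]
    - [-0.03,-0.02,0,0,0,0]
    - [0,-0.04,-0.003,0,0,0]
    - [0,-0.04,-0.004,0,0,0]
    - [0,-0.045,-0.004,0,0,0]
    - [0,-0.045,-0.004,0,0,0]
    - [0,-0.035,-0.003,0,0,0]

```text
t: 5.15
ee_pos: [403.6, -193.4, 107.5]
orientation: [0.099, 1.566, -0.099]
ft_force: [-0.4, 0.4, 0.2]
width: 44.6
```

Request:
carry_out:
  commands:
    - [0,-0.02,0,0,0,0]
    - [0,0,0,0,0,0]
    - [0,0,0,0,0,0]

```text
t: 5.52
ee_pos: [400.0, -215.3, 107.3]
orientation: [0.102, 1.566, -0.103]
ft_force: [0.3, -0.0, -1.7]
width: 44.7
```

```bash
python3 go.py 397 -231 25 82.5
```

```text
t 5.53 pos [ 400.  -215.3  107.3] w 44.7 F [ 0.3 -0.  -1.7] yaw 82.5
shift m [ 0.0823 -0.0159 -0.0011] turn [ 0.   0.1 -0. ]
```

Request:
carry_out:
  commands:
    - [0.03,-0.016,-0.001,0,0,0]
    - [0.03,0,0,0,0,0]
    - [0.01,0,0,0,0,0]
    - [0,0,0,0,0,0]
    - [0,0,0,0,0,0]

```text
t: 6.15
ee_pos: [399.0, -228.3, 37.1]
orientation: [0.098, 1.564, -0.099]
ft_force: [1.0, -1.0, -0.2]
width: 45.3
```

```bash
python3 go.py 397 -231 25 82.5
```

```text
t 6.15 pos [ 399.  -228.3   37.1] w 45.3 F [ 1.  -1.  -0.2] yaw 82.8
shift m [ 0.0121 -0.003  -0.0017] turn [0.3 0.2 0. ]
```

Request:
carry_out:
  commands:
    - [0.007,-0.003,-0.002,0,0.2,0]
    - [0.004,0,0,0,0,0]
    - [0,0,0,0,0,0]
    - [0,0,0,0,0,0]

```text
t: 6.65
ee_pos: [397.6, -231.8, 27.0]
orientation: [0.096, 1.565, -0.1]
ft_force: [0.1, -0.8, -0.1]
width: 44.9
```

```bash
python3 go.py 397 -231 24.7 82.5
```

```text
t 6.65 pos [ 397.6 -231.8   27. ] w 44.9 F [ 0.1 -0.8 -0.1] yaw 82.8
shift m [ 0.0023  0.0007 -0.0007] turn [0.3 0.2 0.1]
```

Request:
carry_out:
  commands:
    - [0.002,0,0,0,0,0]
    - [0,0,0,0,0,0]
    - [0,0,0,0,0,0]

```text
t: 7.02
ee_pos: [397.7, -231.8, 25.0]
orientation: [0.097, 1.565, -0.1]
ft_force: [0.2, -0.7, -1.6]
width: 44.8
```

Request:
carry_out:
  commands:
    - [0,0,0,0,0,0]
    - [0,0,0,0,0,0]
    - [0,0,0,0,0,0]
    - [0,0,0,0,0,0]
    - [0,0,0,0,0,0]
  grip: 0

```text
t: 7.65
ee_pos: [397.9, -231.9, 25.2]
orientation: [0.096, 1.565, -0.1]
ft_force: [1.1, -0.8, 0.3]
width: 87.3
```

Request:
carry_out:
  commands:
    - [-0.02,0,0,0,0,0]
    - [-0.04,0,0,0,0,0]
    - [-0.04,0,0,0,0,0]
    - [0,0,0,0,0,0]

```text
t: 8.15
ee_pos: [397.1, -231.4, 127.3]
orientation: [0.097, 1.566, -0.099]
ft_force: [0.3, 0.4, 0.3]
width: 88.0
```

```bash
python3 go.py 527 22 95 82.5
```

```text
t 8.15 pos [ 397.1 -231.4  127.3] w 88.0 F [0.3 0.4 0.3] yaw 82.8
shift m [0.0322 0.2677 0.0972] turn [0.3 0.1 0.1]
```

Request:
carry_out:
  commands:
    - [0,0.042,0.015,0,0,0]
    - [0,0.042,0.015,0,0,0]
    - [0,0.042,0.015,0,0,0]
    - [0,0.042,0.015,0,0,0]
    - [0,0.042,0.015,0,0,0]
    - [0,0.04,0.015,0,0,0]
    - [0,0.012,0.006,0,0,0]
    - [0,0,0,0,0,0]

```text
t: 9.15
ee_pos: [525.3, 23.2, 119.8]
orientation: [0.098, 1.574, -0.102]
ft_force: [-0.5, -0.4, -0.0]
width: 87.7
```

```bash
python3 go.py 527 22 65 82.5
```

```text
t 9.15 pos [525.3  23.2 119.8] w 87.7 F [-0.5 -0.4 -0. ] yaw 82.7
shift m [ 0.0548 -0.0008  0.0022] turn [ 0.2 -0.3  0.1]
```

Request:
carry_out:
  commands:
    - [0.03,0,0,0,0,0]
    - [0.03,0,0,0,0,0]
    - [0.02,0,0,0,0,0]
    - [0,0,0,0,0,0]
    - [0,0,0,0,0,0]

```text
t: 9.78
ee_pos: [521.1, 17.0, 37.2]
orientation: [0.102, 1.577, -0.107]
ft_force: [-0.4, 0.2, 0.4]
width: 87.7
```

```bash
python3 go.py 527 22 24 82.5
```

```text
t 9.78 pos [521.1  17.   37.2] w 87.7 F [-0.4  0.2  0.4] yaw 82.4
shift m [0.0131 0.0058 0.0053] turn [-0.1 -0.5  0.2]
```

Request:
carry_out:
  commands:
    - [0.01,0.006,0.005,0,-0.5,0]
    - [0.003,0,0,0,0,0]
    - [0,0,0,0,0,0]

```text
t: 10.15
ee_pos: [528.3, 22.1, 25.0]
orientation: [0.101, 1.565, -0.107]
ft_force: [0.4, -0.3, 0.1]
width: 88.2
```

```bash
python3 go.py 527 22 24 82.5
```

```text
t 10.15 pos [528.3  22.1  25. ] w 88.2 F [ 0.4 -0.3  0.1] yaw 82.4
shift m [ 0.001  -0.0003 -0.0013] turn [-0.1  0.2  0.2]
```

Request:
carry_out:
  commands:
    - [0.0005,0,-0.001,0,0,0]
    - [0,0,0,0,0,0]
    - [0,0,0,0,0,0]
    - [0,0,0,0,0,0]
    - [0,0,0,0,0,0]
    - [0,0,0,0,0,0]
  grip: 1

```text
t: 10.9
ee_pos: [527.4, 22.5, 24.9]
orientation: [0.101, 1.565, -0.107]
ft_force: [-0.5, 0.7, -0.7]
width: 60.1
```

Request:
carry_out:
  commands:
    - [-0.02,0,0,0,0,0]
    - [-0.03,0,0,0,0,0]
    - [-0.03,0,0,0,0,0]
    - [-0.01,0,0,0,0,0]
    - [0,0,0,0,0,0]

```text
t: 11.52
ee_pos: [525.7, 22.7, 115.7]
orientation: [0.101, 1.568, -0.107]
ft_force: [-0.1, -0.6, -1.3]
width: 59.7
```

```bash
python3 go.py 479.5 -224.5 100 82.5
```

```text
t 11.53 pos [525.7  22.7 115.7] w 59.7 F [-0.1 -0.6 -1.3] yaw 82.4
shift m [ 0.0167 -0.2511 -0.0131] turn [-0.1  0.   0.2]
```

Request:
carry_out:
  commands:
    - [0,-0.04,-0.002,0,0,0]
    - [0,-0.042,-0.002,0,0,0]
    - [0,-0.042,-0.002,0,0,0]
    - [0,-0.042,-0.002,0,0,0]
    - [0,-0.042,-0.003,0,0,0]
    - [0,-0.03,-0.002,0,0,0]
    - [0,-0.008,0,0,0,0]
    - [0,0,0,0,0,0]

```text
t: 12.52
ee_pos: [474.5, -224.3, 106.8]
orientation: [0.103, 1.581, -0.103]
ft_force: [-0.2, 0.1, -0.9]
width: 59.8
```

```bash
python3 go.py 479.5 -224.5 25 82.5
```

```text
t 12.53 pos [ 474.5 -224.3  106.8] w 59.8 F [-0.2  0.1 -0.9] yaw 82.5
shift m [0.0817 0.0005 0.006 ] turn [-0.  -0.7  0.1]
```

Request:
carry_out:
  commands:
    - [0.02,0,0.007,0,-0.7,0]
    - [0.03,0,0,0,0,0]
    - [0.018,0,0,0,0,0]
    - [0,0,0,0,0,0]
    - [0,0,0,0,0,0]

```text
t: 13.15
ee_pos: [482.2, -219.8, 36.0]
orientation: [0.099, 1.57, -0.099]
ft_force: [-0.9, 0.2, -2.0]
width: 59.6
```

```bash
python3 go.py 479.5 -224.5 25.3 82.5
```

```text
t 13.15 pos [ 482.2 -219.8   36. ] w 59.6 F [-0.9  0.2 -2. ] yaw 82.8
shift m [ 0.0107 -0.005  -0.0021] turn [ 0.3 -0.1 -0. ]
```

Request:
carry_out:
  commands:
    - [0.006,-0.005,-0.002,0,0,0]
    - [0.003,0,0,0,0,0]
    - [0.001,0,0,0,0,0]
    - [0,0,0,0,0,0]

```text
t: 13.65
ee_pos: [480.6, -225.1, 27.2]
orientation: [0.098, 1.567, -0.099]
ft_force: [1.1, 0.5, -1.1]
width: 59.8
```

```bash
python3 go.py 479.5 -224.5 25.3 82.5
```

```text
t 13.65 pos [ 480.6 -225.1   27.2] w 59.8 F [ 1.1  0.5 -1.1] yaw 82.8
shift m [ 0.0019  0.0004 -0.0012] turn [0.3 0.1 0. ]
```

Request:
carry_out:
  commands:
    - [0.002,0,-0.001,0,0,0]
    - [0,0,0,0,0,0]
    - [0,0,0,0,0,0]

```text
t: 14.02
ee_pos: [479.6, -225.0, 25.2]
orientation: [0.098, 1.567, -0.099]
ft_force: [0.7, -0.1, -1.7]
width: 59.9
```

Request:
carry_out:
  commands:
    - [0,0,0,0,0,0]
    - [0,0,0,0,0,0]
    - [0,0,0,0,0,0]
    - [0,0,0,0,0,0]
    - [0,0,0,0,0,0]
  grip: 0

```text
t: 14.65
ee_pos: [480.1, -225.3, 25.7]
orientation: [0.098, 1.566, -0.1]
ft_force: [0.5, 0.7, -0.1]
width: 87.9
```

Request:
carry_out:
  commands:
    - [-0.02,0,0,0,0,0]
    - [-0.04,0,0,0,0,0]
    - [-0.03,0,0,0,0,0]
    - [0,0,0,0,0,0]

```text
t: 15.15
ee_pos: [479.5, -224.9, 117.4]
orientation: [0.098, 1.567, -0.099]
ft_force: [0.2, -0.2, -0.8]
width: 87.8
```

```bash
python3 go.py 604 11.5 95 82.5
```

```text
t 15.15 pos [ 479.5 -224.9  117.4] w 87.8 F [ 0.2 -0.2 -0.8] yaw 82.8
shift m [0.0224 0.2502 0.0938] turn [0.3 0.1 0. ]
```

Request:
carry_out:
  commands:
    - [0,0.042,0.016,0,0,0]
    - [0,0.042,0.016,0,0,0]
    - [0,0.042,0.016,0,0,0]
    - [0,0.042,0.016,0,0,0]
    - [0,0.042,0.016,0,0,0]
    - [0,0.025,0.01,0,0,0]
    - [0,0.01,0.003,0,0,0]
    - [0,0,0,0,0,0]

```text
t: 16.15
ee_pos: [601.7, 12.9, 107.6]
orientation: [0.1, 1.578, -0.101]
ft_force: [-0.5, -0.2, 0.3]
width: 88.1
```

```bash
python3 go.py 604 11.5 65 82.5; python3 - <<'E'
from h import *
w=cam('top'); cv2.imwrite('pics/top1.png',w['pixels'])
E
```

```text
t 16.15 pos [601.7  12.9 107.6] w 88.1 F [-0.5 -0.2  0.3] yaw 82.7
shift m [ 0.0425 -0.001   0.0029] turn [ 0.2 -0.5  0.1]
```

View pics/top1.png

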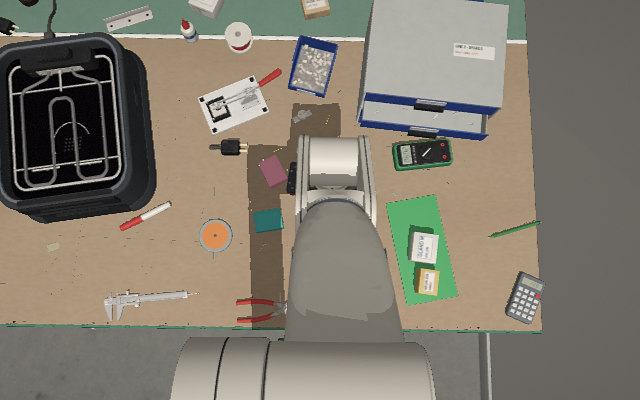

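The top view shows yellow (428,281) and white (424,247) standing on the mat, well inside it. Brown is next.

Request:
carry_out:
  commands:
    - [0.03,-0.001,0.004,0,-0.5,0]
    - [0.03,0,0.002,0,0,0]
    - [0.012,0.001,0,0,0,0]
    - [0,0,0,0,0,0]
    - [0,0,0,0,0,0]

```text
t: 16.82
ee_pos: [606.0, 6.8, 35.0]
orientation: [0.104, 1.568, -0.107]
ft_force: [-0.5, 0.5, -0.3]
width: 87.8
```

```bash
python3 go.py 604 11.5 21.5 82.5
```

```text
t 16.82 pos [606.    6.8  35. ] w 87.8 F [-0.5  0.5 -0.3] yaw 82.3
shift m [ 0.0135  0.0044 -0.0027] turn [-0.2  0.   0.1]
```

Request:
carry_out:
  commands:
    - [0.008,0.005,-0.003,0,0,0]
    - [0.005,0,0,0,0,0]
    - [0,0,0,0,0,0]

```text
t: 17.2
ee_pos: [604.6, 12.6, 23.0]
orientation: [0.104, 1.565, -0.106]
ft_force: [0.4, 0.2, 0.9]
width: 88.2
```

```bash
python3 go.py 604 11.5 21.5 82.5
```

```text
t 17.2 pos [604.6  12.6  23. ] w 88.2 F [0.4 0.2 0.9] yaw 82.3
shift m [ 0.0015 -0.0012 -0.0004] turn [-0.2  0.2  0.1]
```

Request:
carry_out:
  commands:
    - [0.0015,-0.001,0,0,0,0]
    - [0,0,0,0,0,0]

```text
t: 17.45
ee_pos: [604.7, 11.7, 21.6]
orientation: [0.103, 1.565, -0.106]
ft_force: [-0.0, 0.1, 0.3]
width: 87.8
```

Request:
carry_out:
  commands:
    - [0,0,0,0,0,0]
    - [0,0,0,0,0,0]
    - [0,0,0,0,0,0]
    - [0,0,0,0,0,0]
    - [0,0,0,0,0,0]
    - [0,0,0,0,0,0]
  grip: 1

```text
t: 18.2
ee_pos: [604.9, 11.5, 21.8]
orientation: [0.103, 1.564, -0.106]
ft_force: [0.2, -0.3, -0.0]
width: 49.6
```

Request:
carry_out:
  commands:
    - [-0.02,0,0,0,0,0]
    - [-0.03,0,0,0,0,0]
    - [-0.03,0,0,0,0,0]
    - [-0.01,0,0,0,0,0]
    - [0,0,0,0,0,0]

```text
t: 18.82
ee_pos: [604.5, 11.8, 117.6]
orientation: [0.103, 1.564, -0.106]
ft_force: [0.5, -0.2, -1.0]
width: 49.5
```

```bash
python3 go.py 562 -218 100 82.5
```

```text
t 18.82 pos [604.5  11.8 117.6] w 49.5 F [ 0.5 -0.2 -1. ] yaw 82.4
shift m [ 0.0179 -0.2334 -0.0116] turn [-0.1  0.3  0.1]
```

Request:
carry_out:
  commands:
    - [0,-0.04,-0.002,0,0,0]
    - [0,-0.042,-0.002,0,0,0]
    - [0,-0.042,-0.002,0,0,0]
    - [0,-0.042,-0.002,0,0,0]
    - [0,-0.034,-0.003,0,0,0]
    - [0,-0.02,-0.001,0,0,0]
    - [0,-0.006,0,0,0,0]
    - [0,0,0,0,0,0]

```text
t: 19.82
ee_pos: [558.0, -214.5, 110.9]
orientation: [0.104, 1.573, -0.102]
ft_force: [-0.5, -0.2, -0.9]
width: 49.5
```

```bash
python3 go.py 562 -218 22.2 82.5
```

```text
t 19.82 pos [ 558.  -214.5  110.9] w 49.5 F [-0.5 -0.2 -0.9] yaw 82.5
shift m [ 0.0887 -0.003   0.0048] turn [-0.  -0.3 -0.1]
```

Request:
carry_out:
  commands:
    - [0.025,-0.004,0.006,0,-0.3,0]
    - [0.03,0,0,0,0,0]
    - [0.018,0,0,0,0,0]
    - [0,0,0,0,0,0]
    - [0,0,0,0,0,0]

```text
t: 20.45
ee_pos: [566.1, -215.0, 37.1]
orientation: [0.1, 1.566, -0.098]
ft_force: [0.4, -0.7, -0.6]
width: 49.7
```

```bash
python3 go.py 562 -218 22.2 82.5
```

```text
t 20.45 pos [ 566.1 -215.    37.1] w 49.7 F [ 0.4 -0.7 -0.6] yaw 82.8
shift m [ 0.0148 -0.0035 -0.0037] turn [ 0.3  0.1 -0.1]
```

Request:
carry_out:
  commands:
    - [0.009,-0.004,-0.004,0,0,0]
    - [0.004,0,0,0,0,0]
    - [0.001,0,0,0,0,0]
    - [0,0,0,0,0,0]

```text
t: 20.95
ee_pos: [562.5, -219.3, 24.2]
orientation: [0.099, 1.563, -0.099]
ft_force: [0.4, -0.3, -0.7]
width: 49.8
```

```bash
python3 go.py 562 -218 22.2 82.5
```

```text
t 20.95 pos [ 562.5 -219.3   24.2] w 49.8 F [ 0.4 -0.3 -0.7] yaw 82.8
shift m [ 0.002   0.0012 -0.0007] turn [ 0.3  0.3 -0. ]
```

Request:
carry_out:
  commands:
    - [0.002,0,0,0,0,0]
    - [0,0,0,0,0,0]
    - [0,0,0,0,0,0]

```text
t: 21.32
ee_pos: [562.8, -219.4, 22.3]
orientation: [0.099, 1.562, -0.099]
ft_force: [-1.3, -0.0, -1.2]
width: 49.9
```

Request:
carry_out:
  commands:
    - [0,0,0,0,0,0]
    - [0,0,0,0,0,0]
    - [0,0,0,0,0,0]
    - [0,0,0,0,0,0]
    - [0,0,0,0,0,0]
  grip: 0

```text
t: 21.95
ee_pos: [563.2, -219.5, 22.8]
orientation: [0.099, 1.562, -0.1]
ft_force: [-0.5, 0.3, -0.2]
width: 87.3
```

Request:
carry_out:
  commands:
    - [-0.02,0,0,0,0,0]
    - [-0.04,0,0,0,0,0]
    - [-0.04,0,0,0,0,0]
    - [-0.03,0,0,0,0,0]
    - [0,0,0,0,0,0]

```text
t: 22.58
ee_pos: [563.0, -219.7, 161.8]
orientation: [0.098, 1.559, -0.1]
ft_force: [0.9, 0.4, -0.1]
width: 88.1
```

```bash
python3 go.py 676.5 2 150 3
```

```text
t 22.57 pos [ 563.  -219.7  161.8] w 88.1 F [ 0.9  0.4 -0.1] yaw 82.8
shift m [0.0124 0.2343 0.0846] turn [79.8  0.5 -0.4]
```

Request:
carry_out:
  commands:
    - [0,0.042,0,0,0,0]
    - [0,0.042,0,0,0,0]
    - [0,0.042,0,0,0,0]
    - [0,0.042,0,0,0,0]
    - [0,0.035,0,0,0,0]
    - [0,0.02,0,0,0,0]
    - [0,0,0,10,0,0]
    - [0,0,0,10,0,0]

```text
t: 23.58
ee_pos: [588.8, 7.7, 158.6]
orientation: [0.38, 1.532, -0.382]
ft_force: [0.6, 0.5, 0.2]
width: 88.0
```

Request:
carry_out:
  commands:
    - [0,0,0,10,0,0]
    - [0,0,0,10,0,0]
    - [0,0,0,10,0,0]
    - [0,0,0,10,0,0]
    - [0,0,0,10,0,0]
    - [0,0,0,8,0,0]
    - [0,0,0,0,0,0]

```text
t: 24.45
ee_pos: [586.2, 4.8, 155.4]
orientation: [1.179, 1.224, -1.186]
ft_force: [-0.1, -0.0, 0.6]
width: 87.6
```

```bash
python3 go.py 676.5 2 150 3; python3 - <<'E'
from h import *
import pickle
w=cam('wrist'); pickle.dump(w,open('w2.pkl','wb')); t=cam('top')['pixels']; a=np.zeros((600,800,3),np.uint8)
a[:400,:640]=w['pixels']; m=cv2.resize(t[185:315,375:475],None,fx=1.5,fy=1.5); a[402:402+195,:150]=m; cv2.imwrite('pics/w2.png',a)
E
```

```text
t 24.45 pos [586.2   4.8 155.4] w 87.6 F [-0.1 -0.   0.6] yaw 2.0
shift m [0.0053 0.0902 0.006 ] turn [-1.   0.2  0.1]
```

View pics/w2.png

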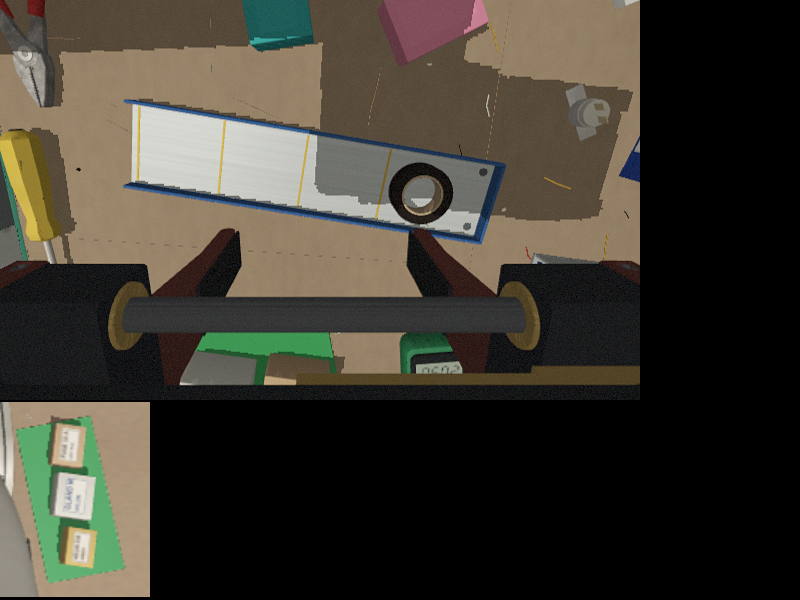

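All three cartons stand on the mat (inset), and the empty lane and tape at (421,193) are clear in the wrist view. I'll measure the tape.

```bash
python3 - <<'E'
from h import *
import pickle
w=pickle.load(open('w2.pkl','rb')); im=w['pixels']; g=cv2.cvtColor(im,cv2.COLOR_BGR2GRAY)
Rm=cv2.Rodrigues(w['rvec'].astype(float))[0]; print('cam',(-Rm.T@w['tvec'].reshape(3)).round(0))
m=np.zeros_like(g); m[155:228,380:460]=(g[155:228,380:460]<50)*255
c=max(cv2.findContours(m,0,1)[0],key=cv2.contourArea); print(cv2.boundingRect(c))
P=np.array([ray(w,*p[0],22)[:2] for p in c],np.float32); print('z22',cv2.minAreaRect(P),cv2.minEnclosingCircle(P))
P=np.array([ray(w,*p[0],3)[:2] for p in c],np.float32); print('z3',cv2.minAreaRect(P))
for q in [(131,102),(130,187),(504,164),(482,243)]: print(ray(w,*q,18)[:2].round(1))
E
```

```text
cam [583.  77. 320.]
(389, 163, 64, 61)
z22 ((674.5224609375, 3.70489501953125), (55.00328063964844, 59.965049743652344), 49.27635955810547) ((674.42236328125, 3.725095748901367), 30.243295669555664)
z3 ((680.3583984375, -0.951690673828125), (58.51415252685547, 63.792572021484375), 49.27522277832031)
[414.6  75.1]
[404.9  -1.4]
[749.1  32.9]
[741.5 -45.1]
```

Request:
carry_out:
  commands:
    - [0,0.03,0.001,1,0,0]
    - [0.01,0.03,0,0,0,0]
    - [0.02,0.025,0,0,0,0]
    - [0.02,0,0,0,0,0]
    - [0.02,0,0,0,0,0]
    - [0,0,0,0,0,0]
    - [0,0,0,0,0,0]

```text
t: 25.42
ee_pos: [670.2, 5.4, 81.9]
orientation: [1.181, 1.224, -1.192]
ft_force: [0.2, 0.1, 1.0]
width: 88.1
```

```bash
python3 go.py 675.5 3 40 3
```

```text
t 25.43 pos [670.2   5.4  81.9] w 88.1 F [0.2 0.1 1. ] yaw 1.8
shift m [0.0419 0.0054 0.0024] turn [-1.2  0.2  0.3]
```

Request:
carry_out:
  commands:
    - [0.02,0.005,0.002,-1,0,0]
    - [0.02,0,0,0,0,0]
    - [0,0,0,0,0,0]
    - [0,0,0,0,0,0]

```text
t: 25.92
ee_pos: [675.5, 3.2, 40.0]
orientation: [1.168, 1.232, -1.177]
ft_force: [0.7, 0.3, 0.6]
width: 87.7
```

```bash
python3 go.py 675.5 3 6.5 3
```

```text
t 25.93 pos [675.5   3.2  40. ] w 87.7 F [0.7 0.3 0.6] yaw 2.8
shift m [0.0335 0.0001 0.    ] turn [-0.2  0.2  0.2]
```

Request:
carry_out:
  commands:
    - [0.015,0,0,0,0,0]
    - [0.01,0,0,0,0,0]
    - [0.004,0,0,0,0,0]
    - [0,0,0,0,0,0]
    - [0,0,0,0,0,0]

```text
t: 26.55
ee_pos: [675.8, 3.1, 9.4]
orientation: [1.168, 1.231, -1.176]
ft_force: [-0.5, -0.1, 0.3]
width: 88.0
```

```bash
python3 go.py 675.5 3 6.5 3
```

```text
t 26.55 pos [675.8   3.1   9.4] w 88.0 F [-0.5 -0.1  0.3] yaw 2.8
shift m [ 0.0029 -0.0003  0.0001] turn [-0.2  0.2  0.2]
```

Request:
carry_out:
  commands:
    - [0.003,0,0,0,0,0]
    - [0,0,0,0,0,0]

```text
t: 26.8
ee_pos: [676.2, 3.1, 6.8]
orientation: [1.169, 1.231, -1.176]
ft_force: [-0.1, -0.5, -0.5]
width: 87.5
```

Request:
carry_out:
  commands:
    - [0,0,0,0,0,0]
    - [0,0,0,0,0,0]
    - [0,0,0,0,0,0]
    - [0,0,0,0,0,0]
    - [0,0,0,0,0,0]
    - [0,0,0,0,0,0]
  grip: 1

```text
t: 27.55
ee_pos: [676.4, 3.1, 7.2]
orientation: [1.169, 1.23, -1.175]
ft_force: [-0.4, 0.7, -0.2]
width: 55.2
```

Request:
carry_out:
  commands:
    - [-0.02,0,0,0,0,0]
    - [-0.03,0,0,0,0,0]
    - [-0.04,0,0,0,0,0]
    - [-0.02,0,0,0,0,0]
    - [0,0,0,0,0,0]

```text
t: 28.18
ee_pos: [676.9, 3.6, 124.1]
orientation: [1.17, 1.229, -1.174]
ft_force: [-0.6, -0.6, -1.0]
width: 54.9
```

```bash
python3 go.py 505 292.5 110 3
```

```text
t 28.18 pos [676.9   3.6 124.1] w 54.9 F [-0.6 -0.6 -1. ] yaw 2.9
shift m [ 0.0128 -0.1573 -0.2972] turn [-0.1  0.2 -0. ]
```

Request:
carry_out:
  commands:
    - [0,-0.02,-0.038,0,0,0]
    - [0,-0.02,-0.038,0,0,0]
    - [0,-0.02,-0.038,0,0,0]
    - [0,-0.02,-0.038,0,0,0]
    - [0,-0.02,-0.038,0,0,0]
    - [0,-0.02,-0.038,0,0,0]
    - [0,-0.016,-0.03,0,0,0]
    - [0,-0.008,-0.015,0,0,0]

```text
t: 29.18
ee_pos: [510.0, 273.5, 113.5]
orientation: [1.163, 1.234, -1.188]
ft_force: [0.2, -0.6, -0.1]
width: 55.3
```

Request:
carry_out:
  commands:
    - [0,0,0,0,0,0]
    - [0,0,0,0,0,0]

```text
t: 29.42
ee_pos: [509.6, 273.1, 112.4]
orientation: [1.161, 1.234, -1.188]
ft_force: [0.7, 0.1, -1.0]
width: 55.1
```

```bash
python3 go.py 505 292.5 40 3; python3 - <<'E'
from h import *
w=cam('top')['pixels'][180:300,150:290]; s=cam('scene')['pixels'][130:260,130:300]; a=np.zeros((400,800,3),np.uint8)
w=cv2.resize(w,None,fx=2.8,fy=2.8); s=cv2.resize(s,None,fx=2.3,fy=2.3); a[:w.shape[0],:w.shape[1]]=w; a[:s.shape[0],400:400+s.shape[1]]=s; cv2.imwrite('pics/p3.png',a)
E
```

```text
t 29.43 pos [509.6 273.1 112.4] w 55.1 F [ 0.7  0.1 -1. ] yaw 2.7
shift m [ 0.0723 -0.0027 -0.0203] turn [-0.3  0.5  0.8]
```

View pics/p3.png

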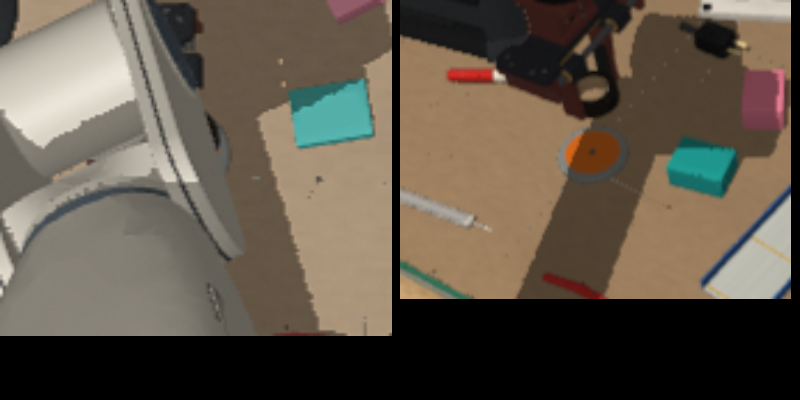

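The scene crop shows the tape held between the fingers at about (597,92). I'll check its centre by ray against the TCP while moving over the pad.

Request:
carry_out:
  commands:
    - [0.015,-0.003,-0.02,0,0.5,0.8]
    - [0.02,0,0,0,0,0]
    - [0.02,0,0,0,0,0]
    - [0.01,0,0,0,0,0]
    - [0,0,0,0,0,0]
    - [0,0,0,0,0,0]

```text
t: 30.28
ee_pos: [510.3, 289.6, 47.3]
orientation: [1.183, 1.226, -1.176]
ft_force: [0.1, 0.3, -0.7]
width: 54.8
```

```bash
python3 go.py 505 292.5 13 3; python3 - <<'E'
from h import *
import pickle
e=pickle.load(open('scene0.pkl','rb')); print(ray(e,130+(597-400)/2.3,130+92/2.3,120))
E
```

```text
t 30.27 pos [510.3 289.6  47.3] w 54.8 F [ 0.1  0.3 -0.7] yaw 2.3
shift m [ 0.0342 -0.0054 -0.0031] turn [-0.7 -0.1 -0.3]
[513.06250235 265.28697757 120.        ]
```

Request:
carry_out:
  commands:
    - [0.015,-0.006,-0.006,0,0,0]
    - [0.01,0,0,0,0,0]
    - [0.004,0,0,0,0,0]
    - [0,0,0,0,0,0]
    - [0,0,0,0,0,0]

```text
t: 30.9
ee_pos: [504.3, 296.3, 17.1]
orientation: [1.184, 1.225, -1.174]
ft_force: [-0.2, 0.6, -1.6]
width: 55.6
```

```bash
python3 go.py 504.5 295.5 12.5 3
```

```text
t 30.9 pos [504.3 296.3  17.1] w 55.6 F [-0.2  0.6 -1.6] yaw 2.3
shift m [0.0046 0.0002 0.0008] turn [-0.7 -0.1 -0.3]
```

Request:
carry_out:
  commands:
    - [0.003,0,0.001,0,0,0]
    - [0.0015,0,0,0,0,0]
    - [0,0,0,0,0,0]
    - [0,0,0,0,0,0]

```text
t: 31.4
ee_pos: [504.8, 295.3, 12.9]
orientation: [1.185, 1.225, -1.174]
ft_force: [-0.2, -0.3, -0.6]
width: 55.2
```

Request:
carry_out:
  commands:
    - [0,0,0,0,0,0]
    - [0,0,0,0,0,0]
    - [0,0,0,0,0,0]
    - [0,0,0,0,0,0]
    - [0,0,0,0,0,0]
  grip: 0

```text
t: 32.02
ee_pos: [505.1, 295.5, 13.3]
orientation: [1.186, 1.225, -1.173]
ft_force: [-0.3, -0.5, 1.2]
width: 87.7
```

Request:
carry_out:
  commands:
    - [-0.02,0,0,0,0,0]
    - [-0.04,0,0,0,0,0]
    - [-0.05,0,0,0,0,0]
    - [-0.03,0.03,0.03,0,0,0]
    - [0,0.04,0.05,0,0,0]
    - [0,0,0.05,0,0,0]
    - [0,0,0.04,0,0,0]
    - [0,0,0,0,0,0]

```text
t: 33.02
ee_pos: [585.2, 124.7, 169.2]
orientation: [1.19, 1.219, -1.162]
ft_force: [-0.5, -0.1, 0.2]
width: 87.7
```

```bash
python3 go.py 480 -225 120 82.5; python3 - <<'E'
from h import *
import pickle
t=cam('top');s=cam('scene'); pickle.dump((t,s),open('ts4.pkl','wb'))
w=t['pixels'][205:265,185:245]; q=s['pixels'][165:225,180:250]; a=np.zeros((400,800,3),np.uint8)
w=cv2.resize(w,None,fx=6,fy=6,interpolation=2); q=cv2.resize(q,None,fx=5.5,fy=5.5,interpolation=2); a[:360,:360]=w; a[:330,400:785]=q; cv2.imwrite('pics/p4.png',a)
E
```

```text
t 33.02 pos [585.2 124.7 169.2] w 87.7 F [-0.5 -0.1  0.2] yaw 2.4
shift m [ 0.0454 -0.1207  0.3451] turn [-80.1   0.5  -1.1]
```

View pics/p4.png

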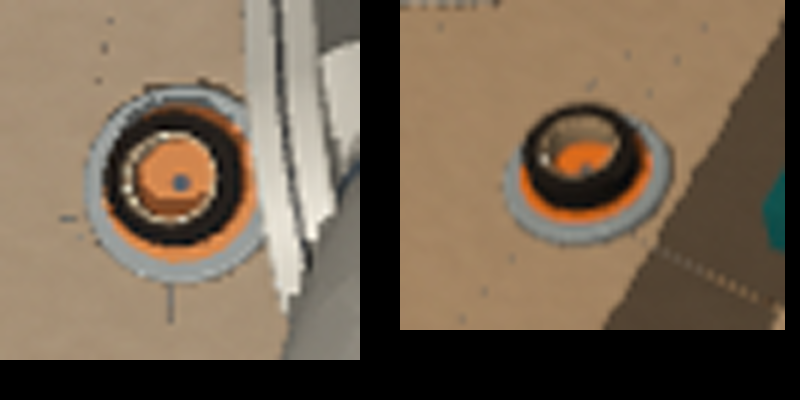

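The tape lies flat on the pad, with its rim centre at crop (174,178), i.e. top (213.9,234.6). I'll compute the offset.

```bash
python3 - <<'E'
from h import *
import pickle
t,s=pickle.load(open('ts4.pkl','rb'))
print('tape top',ray(t,185+174.5/6-.5,205+178.5/6-.5,27)); print('tape scene',ray(s,180+(580.5-400)/5.5-.5,165+143/5.5-.5,27))
E
python3 go.py 480 -225 120 82.5
```

```text
tape top [505.25765687 291.5883169   27.        ]
tape scene [507.97194456 293.38807552  27.        ]
t 33.12 pos [585.2 127.  169. ] w 87.7 F [-0.1  0.3 -0.8] yaw 2.6
shift m [ 0.0449 -0.1217  0.3472] turn [-79.9   0.5  -1.1]
```

Both views put the tape within about 3 mm of the pad centre. Next the cartons go back, brown first.

Request:
carry_out:
  commands:
    - [0,0,0,-10,0,0]
    - [0,0,0,-10,0,0]
    - [0,0,0,-10,0,0]
    - [0,0,0,-10,0,0]
    - [0,0,0,-10,0,0]
    - [0,0,0,-10,0,0]
    - [0,0,0,-10,0,0]
    - [0,0,0,-9,0.5,-1]

```text
t: 34.12
ee_pos: [583.3, 139.9, 172.4]
orientation: [0.064, 1.561, -0.075]
ft_force: [-0.5, 0.4, 0.4]
width: 87.5
```

Request:
carry_out:
  commands:
    - [0,-0.04,0,0,0,0]
    - [0,-0.045,-0.003,0,0,0]
    - [0,-0.045,-0.003,0,0,0]
    - [0,-0.045,-0.003,0,0,0]
    - [0,-0.045,-0.003,0,0,0]
    - [0,-0.045,0,0,0,0]
    - [0,-0.03,0,0,0,0]
    - [0,0,0,0,0,0]

```text
t: 35.12
ee_pos: [550.1, -147.9, 177.4]
orientation: [0.05, 1.557, -0.058]
ft_force: [0.2, 1.0, -0.7]
width: 87.7
```

```bash
python3 go.py 563 -219.4 80 82.8
```

```text
t 35.12 pos [ 550.1 -147.9  177.4] w 87.7 F [ 0.2  1.  -0.7] yaw 86.1
shift m [ 0.0979 -0.07    0.0165] turn [3.3 0.8 0.2]
```

Request:
carry_out:
  commands:
    - [0,-0.025,0.006,3.3,0.8,0.2]
    - [0.01,-0.025,0.006,0,0,0]
    - [0.02,-0.016,0.004,0,0,0]
    - [0.03,0,0,0,0,0]
    - [0.03,0,0,0,0,0]
    - [0,0,0,0,0,0]
    - [0,0,0,0,0,0]

```text
t: 36.0
ee_pos: [562.3, -206.5, 84.1]
orientation: [0.095, 1.57, -0.092]
ft_force: [0.4, -1.3, 0.3]
width: 87.9
```

```bash
python3 go.py 563 -219.4 40 82.8
```

```text
t 36.0 pos [ 562.3 -206.5   84.1] w 87.9 F [ 0.4 -1.3  0.3] yaw 83.2
shift m [ 0.044  -0.0128  0.0023] turn [ 0.4 -0.1 -0.1]
```

Request:
carry_out:
  commands:
    - [0,-0.013,0.001,0.3,0,0]
    - [0.02,0,0,0,0,0]
    - [0.02,0,0,0,0,0]
    - [0,0,0,0,0,0]
    - [0,0,0,0,0,0]

```text
t: 36.62
ee_pos: [562.9, -220.6, 43.1]
orientation: [0.099, 1.567, -0.097]
ft_force: [-0.3, 0.9, -0.1]
width: 87.8
```

```bash
python3 go.py 563 -219.4 22.5 82.8
```

```text
t 36.62 pos [ 562.9 -220.6   43.1] w 87.8 F [-0.3  0.9 -0.1] yaw 82.9
shift m [ 0.0206  0.0011 -0.0001] turn [ 0.1  0.1 -0.1]
```

Request:
carry_out:
  commands:
    - [0.012,0.001,0,0,0,0]
    - [0.007,0,0,0,0,0]
    - [0.0015,0,0,0,0,0]
    - [0,0,0,0,0,0]

```text
t: 37.12
ee_pos: [563.4, -219.4, 21.5]
orientation: [0.098, 1.566, -0.097]
ft_force: [0.1, 0.3, -0.6]
width: 87.9
```

```bash
python3 go.py 563 -219.4 22.5 82.8
```

```text
t 37.12 pos [ 563.4 -219.4   21.5] w 87.9 F [ 0.1  0.3 -0.6] yaw 82.9
shift m [-0.001  -0.0001 -0.0004] turn [ 0.1  0.1 -0.1]
```

Request:
carry_out:
  commands:
    - [-0.001,0,0,0,0,0]
    - [0,0,0,0,0,0]
    - [0,0,0,0,0,0]
    - [0,0,0,0,0,0]
    - [0,0,0,0,0,0]
    - [0,0,0,0,0,0]
  grip: 1

```text
t: 37.88
ee_pos: [563.9, -219.6, 23.4]
orientation: [0.098, 1.565, -0.097]
ft_force: [0.8, -0.2, 0.3]
width: 50.0
```

Request:
carry_out:
  commands:
    - [-0.02,0,0,0,0,0]
    - [-0.03,0,0,0,0,0]
    - [-0.03,0,0,0,0,0]
    - [-0.01,0,0,0,0,0]
    - [0,0,0,0,0,0]

```text
t: 38.5
ee_pos: [563.5, -219.6, 119.3]
orientation: [0.098, 1.564, -0.097]
ft_force: [-0.5, -0.4, -2.1]
width: 49.5
```

```bash
python3 go.py 604.9 11.5 100 82.4
```

```text
t 38.5 pos [ 563.5 -219.6  119.3] w 49.5 F [-0.5 -0.4 -2.1] yaw 82.9
shift m [0.0195 0.2345 0.0123] turn [ 0.5  0.2 -0. ]
```

Request:
carry_out:
  commands:
    - [0,0.042,0.002,0,0,0]
    - [0,0.042,0.002,0,0,0]
    - [0,0.042,0.002,0,0,0]
    - [0,0.042,0.003,0,0,0]
    - [0,0.034,0.003,0,0,0]
    - [0,0.02,0.002,0,0,0]
    - [0,0.006,0,0.4,0,0]
    - [0,0,0,0,0,0]

```text
t: 39.5
ee_pos: [602.8, 10.2, 112.3]
orientation: [0.105, 1.574, -0.105]
ft_force: [0.5, 0.1, -0.7]
width: 49.4
```

```bash
python3 go.py 604.9 11.5 50 82.4
```

```text
t 39.5 pos [602.8  10.2 112.3] w 49.4 F [ 0.5  0.1 -0.7] yaw 82.3
shift m [0.0623 0.0016 0.0023] turn [-0.1 -0.4  0. ]
```

Request:
carry_out:
  commands:
    - [0.025,0.002,0.003,0,-0.4,0]
    - [0.025,0,0,0,0,0]
    - [0.006,0,0,0,0,0]
    - [0,0,0,0,0,0]
    - [0,0,0,0,0,0]

```text
t: 40.12
ee_pos: [606.6, 6.9, 56.5]
orientation: [0.108, 1.565, -0.11]
ft_force: [0.2, -0.1, 0.3]
width: 50.2
```

```bash
python3 go.py 604.9 11.5 24 82.4
```

```text
t 40.12 pos [606.6   6.9  56.5] w 50.2 F [ 0.2 -0.1  0.3] yaw 82.0
shift m [ 0.0325  0.0044 -0.0025] turn [-0.4  0.2  0.1]
```

Request:
carry_out:
  commands:
    - [0.005,0.005,-0.003,-0.3,0.2,0]
    - [0.015,0,0,0,0,0]
    - [0.009,0,0,0,0,0]
    - [0,0,0,0,0,0]
    - [0,0,0,0,0,0]

```text
t: 40.75
ee_pos: [604.9, 12.8, 26.5]
orientation: [0.104, 1.567, -0.105]
ft_force: [-0.9, -0.6, -1.4]
width: 49.7
```

```bash
python3 go.py 604.9 11.5 22.5 82.4
```

```text
t 40.75 pos [604.9  12.8  26.5] w 49.7 F [-0.9 -0.6 -1.4] yaw 82.4
shift m [ 0.004  -0.0012  0.0002] turn [-0.   0.1  0. ]
```

Request:
carry_out:
  commands:
    - [0.002,-0.001,0,0,0,0]
    - [0.0015,0,0,0,0,0]
    - [0,0,0,0,0,0]

```text
t: 41.12
ee_pos: [605.2, 11.6, 23.6]
orientation: [0.104, 1.566, -0.105]
ft_force: [-0.2, 1.1, -1.5]
width: 49.7
```

```bash
python3 go.py 604.9 11.5 22.5 82.4
```

```text
t 41.12 pos [605.2  11.6  23.6] w 49.7 F [-0.2  1.1 -1.5] yaw 82.4
shift m [ 0.0011 -0.0001 -0.0003] turn [-0.   0.1  0. ]
```

Request:
carry_out:
  commands:
    - [0.001,0,0,0,0,0]
    - [0,0,0,0,0,0]

```text
t: 41.38
ee_pos: [605.5, 11.6, 23.7]
orientation: [0.104, 1.566, -0.105]
ft_force: [0.3, -0.0, -0.1]
width: 50.0
```

Request:
carry_out:
  commands:
    - [0,0,0,0,0,0]
    - [0,0,0,0,0,0]
    - [0,0,0,0,0,0]
    - [0,0,0,0,0,0]
    - [0,0,0,0,0,0]
  grip: 0

```text
t: 42.0
ee_pos: [605.8, 11.5, 23.6]
orientation: [0.104, 1.565, -0.105]
ft_force: [-0.5, -0.5, 0.4]
width: 87.8
```

Request:
carry_out:
  commands:
    - [-0.02,0,0,0,0,0]
    - [-0.04,0,0,0,0,0]
    - [-0.04,0,0,0,0,0]
    - [0,-0.03,-0.01,0,0,0]
    - [0,-0.042,-0.018,0,0,0]
    - [0,-0.042,-0.018,0,0,0]
    - [0,-0.042,-0.018,0,0,0]
    - [0,-0.03,-0.012,0,0,0]

```text
t: 43.0
ee_pos: [507.2, -166.0, 137.2]
orientation: [0.099, 1.553, -0.102]
ft_force: [-0.0, -0.3, -0.1]
width: 87.5
```

```bash
python3 go.py 480 -225.2 100 82.8
```

```text
t 43.0 pos [ 507.2 -166.   137.2] w 87.5 F [-0.  -0.3 -0.1] yaw 82.6
shift m [ 0.037  -0.0622 -0.02  ] turn [-0.2  0.9  0.1]
```

Request:
carry_out:
  commands:
    - [0,-0.025,-0.009,0,0.9,0]
    - [0.01,-0.02,-0.008,0,0,0]
    - [0.02,-0.012,-0.003,0,0,0]
    - [0.02,0,0,0,0,0]
    - [0.015,0,0,0,0,0]
    - [0,0,0,0,0,0]
    - [0,0,0,0,0,0]

```text
t: 43.88
ee_pos: [481.2, -225.7, 79.5]
orientation: [0.099, 1.559, -0.108]
ft_force: [-0.0, 0.3, 0.0]
width: 87.7
```

```bash
python3 go.py 480 -225.2 45 82.8
```

```text
t 43.88 pos [ 481.2 -225.7   79.5] w 87.7 F [-0.   0.3  0. ] yaw 82.4
shift m [ 0.0345  0.0006 -0.0016] turn [-0.4  0.6  0.3]
```

Request:
carry_out:
  commands:
    - [0.02,0,-0.002,-0.4,0.6,0.3]
    - [0.02,0,0,0,0,0]
    - [0.01,0,0,0,0,0]
    - [0,0,0,0,0,0]
    - [0,0,0,0,0,0]

```text
t: 44.5
ee_pos: [480.2, -225.5, 27.5]
orientation: [0.097, 1.569, -0.097]
ft_force: [-0.4, 0.6, -0.4]
width: 88.0
```

```bash
python3 go.py 480 -225.2 25.3 82.8
```

```text
t 44.5 pos [ 480.2 -225.5   27.5] w 88.0 F [-0.4  0.6 -0.4] yaw 82.9
shift m [ 0.0022  0.0002 -0.0002] turn [ 0.1 -0.  -0. ]
```

Request:
carry_out:
  commands:
    - [0.002,0,0,0,0,0]
    - [0,0,0,0,0,0]

```text
t: 44.75
ee_pos: [480.7, -225.7, 26.1]
orientation: [0.096, 1.567, -0.097]
ft_force: [-0.1, 0.1, -0.5]
width: 87.8
```

Request:
carry_out:
  commands:
    - [0,0,0,0,0,0]
    - [0,0,0,0,0,0]
    - [0,0,0,0,0,0]
    - [0,0,0,0,0,0]
    - [0,0,0,0,0,0]
    - [0,0,0,0,0,0]
  grip: 1

```text
t: 45.5
ee_pos: [481.1, -225.9, 26.8]
orientation: [0.096, 1.566, -0.097]
ft_force: [0.2, 0.0, 0.2]
width: 59.9
```

Request:
carry_out:
  commands:
    - [-0.02,0,0,0,0,0]
    - [-0.03,0,0,0,0,0]
    - [-0.03,0,0,0,0,0]
    - [-0.02,0,0,0,0,0]
    - [0,0,0,0,0,0]

```text
t: 46.12
ee_pos: [479.5, -225.2, 128.1]
orientation: [0.097, 1.57, -0.096]
ft_force: [-0.1, 0.5, -2.4]
width: 59.8
```

```bash
python3 go.py 527.4 22.5 100 82.4
```

```text
t 46.12 pos [ 479.5 -225.2  128.1] w 59.8 F [-0.1  0.5 -2.4] yaw 82.9
shift m [0.0283 0.2517 0.0171] turn [ 0.5 -0.1 -0. ]
```

Request:
carry_out:
  commands:
    - [0,0.042,0.002,0,0,0]
    - [0,0.042,0.003,0,0,0]
    - [0,0.042,0.003,0,0,0]
    - [0,0.042,0.003,0,0,0]
    - [0,0.042,0.003,0,0,0]
    - [0,0.026,0.002,0,0,0]
    - [0,0.008,0,0.4,0,0]
    - [0,0,0,0,0,0]

```text
t: 47.12
ee_pos: [522.4, 21.4, 119.7]
orientation: [0.105, 1.58, -0.104]
ft_force: [-0.5, -0.4, -1.5]
width: 59.8
```

```bash
python3 go.py 528.3 22.3 60 82.4
```

```text
t 47.12 pos [522.4  21.4 119.7] w 59.8 F [-0.5 -0.4 -1.5] yaw 82.4
shift m [0.0596 0.0017 0.0064] turn [ 0.  -0.7  0. ]
```

Request:
carry_out:
  commands:
    - [0.025,0.004,0.007,0,-0.7,0]
    - [0.025,0.002,0,0,0,0]
    - [0.008,0,0,0,0,0]
    - [0,0,0,0,0,0]
    - [0,0,0,0,0,0]

```text
t: 47.75
ee_pos: [529.8, 22.0, 60.4]
orientation: [0.107, 1.567, -0.109]
ft_force: [0.4, -0.1, -0.8]
width: 59.7
```

```bash
python3 go.py 528.3 22.3 50 82.4
```

```text
t 47.75 pos [529.8  22.   60.4] w 59.7 F [ 0.4 -0.1 -0.8] yaw 82.1
shift m [ 0.0104  0.0001 -0.0016] turn [-0.3  0.1  0.1]
```

Request:
carry_out:
  commands:
    - [0.008,0,-0.0015,-0.3,0,0]
    - [0.008,0,0,0,0,0]
    - [0.005,0,0,0,0,0]
    - [0,0,0,0,0,0]
    - [0,0,0,0,0,0]

```text
t: 48.38
ee_pos: [529.2, 22.1, 39.3]
orientation: [0.102, 1.565, -0.104]
ft_force: [0.4, 0.3, -1.0]
width: 60.0
```

```bash
python3 go.py 528.3 22.3 26.5 82.4
```

```text
t 48.38 pos [529.2  22.1  39.3] w 60.0 F [ 0.4  0.3 -1. ] yaw 82.5
shift m [ 0.0128  0.0001 -0.001 ] turn [0.1 0.2 0. ]
```

Request:
carry_out:
  commands:
    - [0.006,0,-0.001,0,0.2,0]
    - [0.005,0,0,0,0,0]
    - [0.001,0,0,0,0,0]
    - [0,0,0,0,0,0]
    - [0,0,0,0,0,0]

```text
t: 49.0
ee_pos: [528.4, 22.3, 26.8]
orientation: [0.102, 1.568, -0.104]
ft_force: [-0.3, -0.3, -1.8]
width: 59.7
```

```bash
python3 go.py 528.3 22.3 26 82.4
```

```text
t 49.0 pos [528.4  22.3  26.8] w 59.7 F [-0.3 -0.3 -1.8] yaw 82.5
shift m [ 0.0008 -0.     -0.0001] turn [0.1 0.  0. ]
```

Release white, then go for yellow at mat TCP (397.8, −231.8, 25).

Request:
carry_out:
  commands:
    - [0.001,0,0,0,0,0]
    - [0,0,0,0,0,0]

```text
t: 49.25
ee_pos: [528.6, 22.3, 27.0]
orientation: [0.103, 1.567, -0.104]
ft_force: [0.4, 0.5, -0.6]
width: 59.7
```

Request:
carry_out:
  commands:
    - [0,0,0,0,0,0]
    - [0,0,0,0,0,0]
    - [0,0,0,0,0,0]
    - [0,0,0,0,0,0]
    - [0,0,0,0,0,0]
  grip: 0

```text
t: 49.88
ee_pos: [529.0, 22.3, 27.0]
orientation: [0.103, 1.567, -0.104]
ft_force: [-0.4, -0.1, -0.2]
width: 87.5
```

Request:
carry_out:
  commands:
    - [-0.02,0,0,0,0,0]
    - [-0.04,0,0,0,0,0]
    - [-0.05,0,0,0,0,0]
    - [0,-0.03,-0.01,0,0,0]
    - [0,-0.042,-0.016,0,0,0]
    - [0,-0.042,-0.016,0,0,0]
    - [0,-0.042,-0.016,0,0,0]
    - [0,-0.032,-0.012,0,0,0]

```text
t: 50.88
ee_pos: [434.3, -158.1, 141.1]
orientation: [0.098, 1.564, -0.1]
ft_force: [-0.1, -0.6, -0.1]
width: 87.9
```

```bash
python3 go.py 397.8 -231.8 90 82.8
```

```text
t 50.88 pos [ 434.3 -158.1  141.1] w 87.9 F [-0.1 -0.6 -0.1] yaw 82.8
shift m [ 0.051  -0.0776 -0.0272] turn [-0.   0.3  0.1]
```

Request:
carry_out:
  commands:
    - [0,-0.033,-0.011,0,0.3,0]
    - [0,-0.028,-0.01,0,0,0]
    - [0.02,-0.01,-0.004,0,0,0]
    - [0.025,0,0,0,0,0]
    - [0.015,0,0,0,0,0]
    - [0,0,0,0,0,0]
    - [0,0,0,0,0,0]

```text
t: 51.75
ee_pos: [398.8, -230.4, 80.8]
orientation: [0.1, 1.567, -0.104]
ft_force: [-0.6, -0.6, 0.0]
width: 88.0
```

```bash
python3 go.py 397.8 -231.8 25 82.8
```

```text
t 51.75 pos [ 398.8 -230.4   80.8] w 88.0 F [-0.6 -0.6  0. ] yaw 82.5
shift m [ 0.0558 -0.0014 -0.0009] turn [-0.3  0.1  0.2]
```

Request:
carry_out:
  commands:
    - [0.02,-0.001,-0.001,-0.3,0.1,0.2]
    - [0.02,0,0,0,0,0]
    - [0.012,0,0,0,0,0]
    - [0,0,0,0,0,0]
    - [0,0,0,0,0,0]

```text
t: 52.38
ee_pos: [401.1, -232.3, 31.0]
orientation: [0.094, 1.562, -0.098]
ft_force: [0.0, -0.6, 0.1]
width: 87.6
```

```bash
python3 go.py 397.8 -231.8 25 82.8
```

```text
t 52.38 pos [ 401.1 -232.3   31. ] w 87.6 F [ 0.  -0.6  0.1] yaw 83.0
shift m [ 0.006   0.0001 -0.0034] turn [0.2 0.4 0.1]
```

Request:
carry_out:
  commands:
    - [0.005,0,-0.0035,0,0.4,0]
    - [0.001,0,0,0,0,0]
    - [0,0,0,0,0,0]

```text
t: 52.75
ee_pos: [398.1, -232.2, 25.7]
orientation: [0.094, 1.568, -0.099]
ft_force: [0.1, -0.1, -0.4]
width: 87.8
```

Request:
carry_out:
  commands:
    - [0,0,0,0,0,0]
    - [0,0,0,0,0,0]
    - [0,0,0,0,0,0]
    - [0,0,0,0,0,0]
    - [0,0,0,0,0,0]
    - [0,0,0,0,0,0]
  grip: 1

```text
t: 53.5
ee_pos: [398.2, -232.3, 25.9]
orientation: [0.094, 1.568, -0.099]
ft_force: [0.8, 0.6, -0.4]
width: 44.9
```

Request:
carry_out:
  commands:
    - [-0.02,0,0,0,0,0]
    - [-0.03,0,0,0,0,0]
    - [-0.03,0,0,0,0,0]
    - [-0.02,0,0,0,0,0]
    - [0,0,0,0,0,0]

```text
t: 54.12
ee_pos: [397.4, -231.5, 128.0]
orientation: [0.095, 1.57, -0.098]
ft_force: [1.0, 0.5, -0.2]
width: 44.7
```

```bash
python3 go.py 451.3 32.1 100 82.4
```

```text
t 54.12 pos [ 397.4 -231.5  128. ] w 44.7 F [ 1.   0.5 -0.2] yaw 83.0
shift m [0.0274 0.2683 0.0212] turn [ 0.6 -0.   0.1]
```

Request:
carry_out:
  commands:
    - [0,0.042,0.003,0,0,0]
    - [0,0.042,0.003,0,0,0]
    - [0,0.042,0.003,0,0,0]
    - [0,0.042,0.003,0,0,0]
    - [0,0.042,0.003,0,0,0]
    - [0,0.04,0.003,0,0,0]
    - [0,0.01,0,0.5,0,0]
    - [0,0,0,0,0,0]

```text
t: 55.12
ee_pos: [445.4, 30.9, 120.3]
orientation: [0.103, 1.577, -0.107]
ft_force: [-0.3, -0.9, -0.1]
width: 45.2
```

```bash
python3 go.py 451.5 32.1 60 82.4
```

```text
t 55.12 pos [445.4  30.9 120.3] w 45.2 F [-0.3 -0.9 -0.1] yaw 82.3
shift m [0.0602 0.0022 0.0064] turn [-0.1 -0.5  0.2]
```

Request:
carry_out:
  commands:
    - [0.025,0.004,0.005,0,-0.5,0.2]
    - [0.025,0,0,0,0,0]
    - [0.018,0,0,0,0,0]
    - [0,0,0,0,0,0]
    - [0,0,0,0,0,0]

```text
t: 55.75
ee_pos: [449.7, 28.7, 49.9]
orientation: [0.109, 1.569, -0.11]
ft_force: [0.4, 0.7, 0.2]
width: 44.9
```

```bash
python3 go.py 451.5 32.1 26 82.4
```

```text
t 55.75 pos [449.7  28.7  49.9] w 44.9 F [0.4 0.7 0.2] yaw 82.0
shift m [0.0239 0.0036 0.0013] turn [-0.4 -0.   0. ]
```

Request:
carry_out:
  commands:
    - [0.008,0.004,0.001,-0.4,0,0]
    - [0.008,0,0,0,0,0]
    - [0.005,0,0,0,0,0]
    - [0,0,0,0,0,0]
    - [0,0,0,0,0,0]

```text
t: 56.38
ee_pos: [452.4, 32.5, 28.8]
orientation: [0.103, 1.566, -0.104]
ft_force: [0.3, 0.3, -0.8]
width: 44.8
```

```bash
python3 go.py 451.5 32.1 25.5 82.4
```

```text
t 56.38 pos [452.4  32.5  28.8] w 44.8 F [ 0.3  0.3 -0.8] yaw 82.5
shift m [ 0.0033 -0.0005 -0.0008] turn [0.1 0.1 0. ]
```

Request:
carry_out:
  commands:
    - [0.002,0,-0.001,0,0,0]
    - [0.001,0,0,0,0,0]
    - [0,0,0,0,0,0]
    - [0,0,0,0,0,0]

```text
t: 56.88
ee_pos: [451.5, 32.7, 26.0]
orientation: [0.103, 1.566, -0.104]
ft_force: [0.1, 0.5, -0.8]
width: 44.9
```

Request:
carry_out:
  commands:
    - [0,0,0,0,0,0]
    - [0,0,0,0,0,0]
    - [0,0,0,0,0,0]
    - [0,0,0,0,0,0]
    - [0,0,0,0,0,0]
  grip: 0

```text
t: 57.5
ee_pos: [451.8, 32.7, 26.1]
orientation: [0.103, 1.565, -0.104]
ft_force: [0.5, 0.4, 0.4]
width: 87.3
```

Request:
carry_out:
  commands:
    - [-0.02,0,0,0,0,0]
    - [-0.04,0,0,0,0,0]
    - [-0.05,0,0,0,0,0]
    - [-0.03,-0.03,0,0,0,0]
    - [0,-0.05,0,0,0,0]
    - [0,-0.05,0,0,0,0]
    - [0,-0.05,0,0,0,0]
    - [0,-0.03,0,0,0,0]

```text
t: 58.5
ee_pos: [424.4, -180.1, 171.9]
orientation: [0.097, 1.563, -0.101]
ft_force: [0.8, -0.1, -0.2]
width: 88.1
```

Request:
carry_out:
  commands:
    - [0,-0.04,0,0,0,0]
    - [0,-0.03,0,0,0,0]
    - [0,0,0,0,0,0]
    - [0,0,0,0,0,0]

```text
t: 59.0
ee_pos: [414.1, -252.9, 171.8]
orientation: [0.101, 1.563, -0.104]
ft_force: [-0.3, 0.1, 1.1]
width: 87.6
```

```bash
python3 - <<'E'
from h import *
import pickle
t=cam('top'); pickle.dump(t,open('t5.pkl','wb')); s=cam('scene')
a=np.zeros((600,800,3),np.uint8)
w=cv2.resize(t['pixels'][135:285,285:365],(320,600),interpolation=2); a[:,:320]=w
q=cv2.resize(s['pixels'][110:290,130:470],None,fx=1.4,fy=1.4); a[:q.shape[0],322:322+q.shape[1]]=q
q=cv2.resize(t['pixels'][130:290,190:470],None,fx=1.65,fy=1.65); a[270:270+q.shape[0],322:322+q.shape[1]]=q
cv2.imwrite('pics/f.png',a)
E
```

```text
(no output)
```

View pics/f.png

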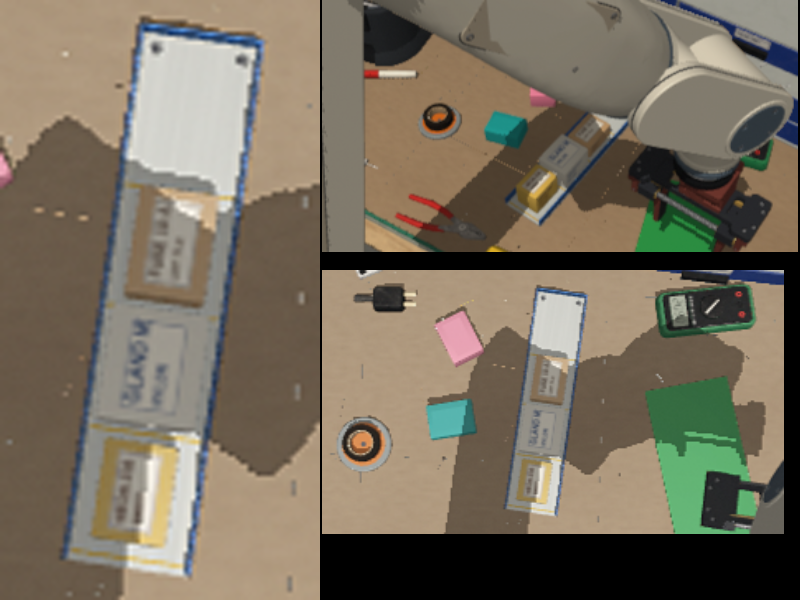

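The final view matches the start crop to about a pixel. Brown is at about (172,247), white at (153,368) and yellow at (135,492), all upright and square. The tape lies on the pad, the plug and meter haven't moved, and the gripper is clear, so I'm handing in.

```bash
python3 -c "
from workcell import ctrl
print(ctrl.close_job())"
```

```text
the job is handed in; nothing more can be done
None
```

I moved the three cartons to the mat, laid the tape roll flat on the pad, returned the cartons to their bays, and handed the job in at about 59 s. The hand-in gave no verdict, so this rests on my own checks.

- **Cartons on the mat:** the top view showed all three standing on the mat before I fetched the tape.
- **Tape:** it measured (505, 292) in the top view and (508, 293) in the scene view, against the pad at about (505, 292.5). That is within about 3 mm.
- **Cartons back in the lane:** each was released within about 2 mm of its original grasp pose. In the last picture they stand upright and square, within about a pixel (2–3 mm) of the start picture.
- **Plug, meter and gripper:** the plug and meter look unmoved, and the gripper was clear and open at hand-in.

Three readings disagreed slightly:
- **Lane origin:** the views differed by up to about 7 mm. I used the wrist view, which matched the known lane width.
- **Tape width:** the gripper read 55 mm on the roll, against about 57 mm stated.
- **Tape in the grip:** one ray put its centre about 8 mm off while held, so I shifted the placing by 3 mm; the later view showed it centred.

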